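# Stack the drained board-wash basket on its partner with the divider between

## Robot

A 6-joint arm with a two-finger parallel gripper is mounted at the origin on a cart in front of the work surface, level with it; the furniture and walls round the work are solid. World frame = base frame: x ahead of the robot, y to its left, z up, the work surface at z = 0. Lengths are in mm, angles in degrees, forces in N, time in s.
With the tool pointing down it reaches from about 350 to 925 mm from the base axis. Payload 6.4 kg.
Tool frame: the origin (TCP) lies midway between the tips of the shut fingers; the grasp point (between the pads) lies grip_depth behind it (grip_depth is the distance from the TCP to the grasp point, in mm); z points along the fingers, y is the direction in which the jaws open and shut (so a half turn about z gives the same grasp; the last joint's range is limited). The gripper opens to 85 mm and grips with 20 to 120 N. Pads are 22 mm wide; open, the fingers measure 114 mm over their backs; the gripper's body (76 mm by 85 mm) begins 54 mm behind the grasp point. The pads swing forward as they close: fully open they stand 13 mm farther back than shut.
Start: joints at [56.201, 14.043, 89.255, -0, 76.702, -9.975], TCP at [262.548, 594.628, 231.29] pointing down, gripper open.
Joint ranges: [-179.41, 179.41], [-58.25, 129.5], [7.25, 145.43], [-54.29, 234.29], [11.92, 165.04], [-157.13, 157.13]. Speed limits (degrees/s): [147.25, 147.25, 180, 180, 180, 180].

## Interface

Orientations are given as a 3x3 rotation matrix whose columns are the frame's x, y, z axes.
In Python, from bench import * gives the robot as it stands.
- The arm moves only by the tool play_rows, never from a script. Its argument "increments" is a list of rows, each a list of 5 numbers: the shift along the tool's x, y, z in cm, then the turn about the tool's z in rad, then the finger opening in cm, from 0 to 8.54. In form: [[dx, dy, dz, yaw, fingers], ...]. A call has 1 to 10 rows; each row is the pose to reach, as a shift and turn from the pose measured when the call began, along the tool's axes at that moment; what a row does not reach only later rows make up. A row lasts 1/10 s, in which the tool goes at most 50 mm and 8.59 degrees, less where a joint would pass 70% of its speed; a pose out of reach is approached as far as the arm can. A call with a gripper value outside its range is refused whole. The fingers move at their own pace and stop on an object; "squeeze" is the grip in N (left out, the last holds). Time passes only in rows, so rows that repeat a pose let the fingers close. It gives the time, the measured TCP pose, the force and the opening at its end, in the units of the state.
- state(): the state, without advancing time (a new reading comes with each control period).
- grab_frame(name): name is "side" or "top" or "wrist"; returns the picture (384x512x3 uint8, red, green, blue); there is no depth.
- calibration(name): a dict with "fx", "fy", "cx", "cy" (pixels), "position" and "orientation" of the camera in the world. Camera axes: x right, y down, z forward; pixel columns grow to the right and rows downward; lengths in mm; the calibration is good to about 2 mm. A picture is of the moment at which its call begins: read the wrist's pose just before it. calibration takes no time and is no camera call; for the wrist camera it gives the pose at the moment of the call.
- hand_in(): hands the job in, once; it reports no verdict.
The state is a dict: "clock": time; "qpos": joint angles; "qd": joint speeds; "joint_torque": joint torques, N m; "position": TCP position; "tool_rot": TCP orientation; "ft_force": force on the tool from outside, world axes, zero at the start; "torque": the same for the moment, N m; "grip_width": finger opening in mm.
Only numpy, scipy, OpenCV 4.12 (cv2) and the standard library are available. Lean on these libraries where they do the work, as an engineer would, in place of code of your own. Each camera call takes 0.05 s, during which the arm holds its last target.

## Task

Lay the divider plate flat on the rim of the lower wash basket that stands on the bench, inside its corner ears, so that nothing rests on the board below. Then swing up the folded bail of the basket on the drain stand, lift that basket off the stand by the bail, keeping it level, and set it down gently and squarely on the divider so that it is fully nested between the lower basket's ears. Let go of everything, and leave the tools and parts lying about the bench where they are.

Things in the scene. Friction and masses are not known exactly. Their poses are not given: they have to be found in the camera images.
- basket: Upper wire wash basket on the drain stand, a board in it. Outside 66 (x) by 110 mm (y), rim 50 mm above its origin (centre of underside). Sheet ears outside the corners: inner faces 2.5 mm outside the outline, 17 mm long each way, upright to 60 mm, flaring out to 68 mm height. About 0.7 kg. Its folded bail lies on its -x side, facing the robot.
- bail (a joint): Angle of the basket's bail (rad): 0 = folded on its stop, 7 degrees below level on the basket's -x side; 1.69 = upright; 1.87 = other stop, just past upright, where it rests by itself. Hinge nearly free, along the basket's +y through point bail_hinge. The crossbar's sleeve rolls freely on the bar; pulling off the arc tips the basket, which only stands in the stand by its weight.
- bail_grip (a point): Middle of the bail's crossbar: black roller sleeve 10 mm thick, 70 mm long along y, 53 mm from the hinge axis; its arms (6 mm rod) are at y = +-69 mm. Folded, its centre lies 2.5 mm below rim level with a 14 mm gap to the wall: too little for a finger from straight above; room to come tilted (30 to 45 degrees) from outside, one finger under it, one over it.
- bail_hinge (a point): Middle of the bail's hinge axis, on the basket's middle line, 54 mm above its underside (4 mm above the rim); turns with the basket.
- lower_basket: Lower wash basket on the bench, size and ears as the upper one (66 x 110 mm outside, rim at 50 mm, ears to 68 mm), no bail; a board lies in it. Loose, about 1 kg. Origin: centre of underside; long side along y. A divider on its rim has its underside at 50 and its top at 56 mm, where the upper basket's underside comes to rest.
- divider: Grey slotted plastic plate, 66 mm (x) by 110 mm (y) by 6 mm thick, lying flat on the bench, 80 g. Origin: centre of its underside. It fits between the ears with 2.5 mm play all round; either way round will do.
- stand: Drain stand: aluminium drip pan 100 x 146 x 12 mm, four legs and a dark rod deck 70 mm above the bench on which the upper basket stands between dark ears that reach 14 mm above the deck. Fixed to the bench. Origin: centre of its underside; x and y as the basket's.
- cutters: Side cutters with red grips, 55 x 154 x 14 mm, lying on the bench at the right: leave alone. Origin: centre of the underside.
- pen: Marker pen, 17 x 135 x 16 mm, lying on the bench between the task's things: leave alone. Origin: centre of the underside.
- reel: Reel of solder wire with blue flanges, 62 x 70 x 58 mm, standing at the back: leave alone. Origin: centre of the underside.
- meter: Hand multimeter, 145 x 75 x 44 mm, lying on its back at the left: leave alone. Origin: centre of the underside.
- driver: Screwdriver with yellow handle, 26 x 184 x 25 mm, lying on the bench between the task's things: leave alone. Origin: centre of the underside.

How it is judged:
By the outcome, as a careful person would: the job done as asked, in the order asked, and still so for the second after the job is handed in, with the robot touching nothing.
It also fails if it takes over 72 s, if anything falls off the work surface, if the arm or the gripper's body presses on something with over 40 N, if the wrist force passes 120 N, or if a joint passes its speed limit or range.

## Working session

There is one attempt and no reset: what is moved stays moved. The work goes in short steps, Python scripts to look and compute and a tool call to move; the robot and the scene stay as the last step left them, time stands still between calls to the robot, and variables do not carry over. Pictures are saved under pics/ and viewed, and the job is handed in when it is done.

Besides the shell and the picture viewer there is one more tool, called as name(argument=value, ...) on one line, values as JSON. play_rows: Moves the arm, as the interface text tells. Its arguments: {"type":"object","properties":{"increments":{"type":"array"},"squeeze":{"type":"number"}},"required":["increments"]}

```bash
ls; mkdir -p pics
python3 - <<'E'
from bench import *
import cv2
s=state();print(s)
for n in("side","top","wrist"):
    c=calibration(n);print(n,c)
    cv2.imwrite(f"pics/{n}0.png",cv2.cvtColor(grab_frame(n),cv2.COLOR_RGB2BGR))
E
```

```text
pics
{'clock': 0.0, 'qpos': array([ 5.62009073e+01,  1.40862191e+01,  8.93271124e+01, -1.79802041e-03,
        7.67019669e+01, -9.97472129e+00]), 'qd': array([ 0.0247847 ,  0.02544105, -0.20529988,  0.00788234,  0.00713399,
       -0.17009076]), 'joint_torque': array([ 4.43928559e-05, -4.29511642e+01, -3.26126146e+01, -1.77310280e-04,
        5.44975934e-03,  1.21923011e-05]), 'position': array([262.22799907, 594.12612639, 230.13623348]), 'tool_rot': array([[-9.14790686e-01,  4.03926730e-01, -1.09404771e-03],
       [ 4.03928086e-01,  9.14789182e-01, -1.68922500e-03],
       [ 3.18499880e-04, -1.98720390e-03, -9.99997975e-01]]), 'ft_force': array([-0.54684601, -0.07682935, -0.03779413]), 'torque': array([-0.02639446, -0.01131809,  0.0535351 ]), 'grip_width': 85.7339854362422}
side {'fx': 455.3099807553403, 'fy': 455.3099807553403, 'cx': 251.67865206060557, 'cy': 192.21171612030125, 'position': array([  175.2246544 , -1403.03561753,   687.46275906]), 'orientation': array([[ 0.96732714, -0.07442039,  0.24236297],
       [-0.25275848, -0.3576698 ,  0.89899136],
       [ 0.01978263, -0.93087804, -0.36479409]])}
top {'fx': 466.9091268286943, 'fy': 466.9091268286943, 'cx': 259.6128923664675, 'cy': 195.23041878587242, 'position': array([ 370.14543379,   -6.28459077, 1680.64932602]), 'orientation': array([[-0.02796026, -0.99300189,  0.11474088],
       [-0.99953143,  0.02920356,  0.00916875],
       [-0.01245543, -0.11443076, -0.99335314]])}
wrist {'fx': 333.54706560847427, 'fy': 333.54706560847427, 'cx': 257.3929119701497, 'cy': 191.11723108978435, 'position': array([190.23825186, 625.33261482, 373.64282469]), 'orientation': array([[ 4.03906752e-01,  8.71952574e-01,  2.76691244e-01],
       [ 9.14799942e-01, -3.84778913e-01, -1.22826112e-01],
       [-6.33589003e-04,  3.02727430e-01, -9.53076965e-01]])}
```

View pics/side0.png

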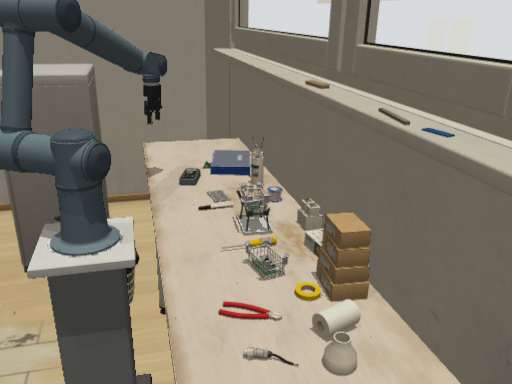

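View pics/top0.png

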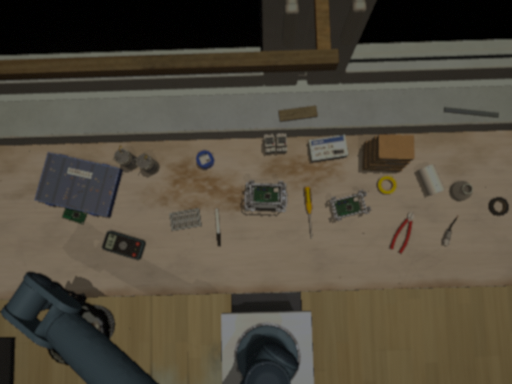

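View pics/wrist0.png

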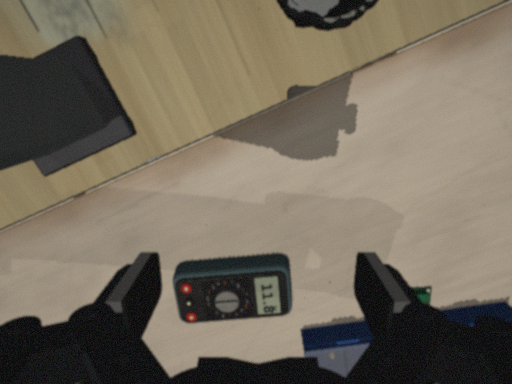

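```bash
python3 - <<'E'
import bench,cv2
print([n for n in dir(bench) if not n.startswith('__')])
for k in dir(bench):
    if 'grip' in k.lower() or 'depth' in k.lower(): print(k,getattr(bench,k))
im=cv2.imread("pics/top0.png")
c=im[170:260,155:385];cv2.imwrite("pics/topcrop.png",cv2.resize(c,None,fx=3.4,fy=3.4,interpolation=cv2.INTER_CUBIC))
im=cv2.imread("pics/side0.png")
c=im[150:290,170:330];cv2.imwrite("pics/sidecrop.png",cv2.resize(c,None,fx=4,fy=4,interpolation=cv2.INTER_CUBIC))
E
cat > h.py <<'E'
import numpy as np,cv2
from bench import *
def ray(c,u,v):
    d=np.array([(u-c['cx'])/c['fx'],(v-c['cy'])/c['fy'],1.0]); return np.array(c['position']),np.array(c['orientation'])@d
def onz(c,u,v,z):
    o,d=ray(c,u,v); return o+d*(z-o[2])/d[2]
def proj(c,p):
    q=np.array(c['orientation']).T@(np.array(p,float)-c['position']); return np.array([c['fx']*q[0]/q[2]+c['cx'],c['fy']*q[1]/q[2]+c['cy']])
def snap(n,f=None):
    c=calibration(n);im=cv2.cvtColor(grab_frame(n),cv2.COLOR_RGB2BGR)
    if f: cv2.imwrite(f"pics/{f}.png",im)
    return c,im
def st():
    s=state();print("t",round(s['clock'],2),"pos",np.round(s['position'],1),"F",np.round(s['ft_force'],2),"w",round(s['grip_width'],1));return s
def tool(s,p,unit=0.1):
    "vector from current TCP to world p, in tool axes, cm"
    return np.round(unit*np.array(s['tool_rot']).T@(np.array(p)-s['position']),2)
def yawto(s,ang):
    "tool turn (rad) so that tool y axis lies along world angle ang(deg) mod 180"
    R=np.array(s['tool_rot']); a=np.arctan2(R[1,1],R[0,1]); d=np.deg2rad(ang)-a
    d=(d+np.pi/2)%np.pi-np.pi/2
    return round(-d,3)
E
```

```text
['IKError', 'calibration', 'grab_frame', 'grip_depth', 'hand_in', 'state']
grip_depth 18.700000000000003
```

Run:
```python
from h import *
c=calibration("top")
for n,u,v,z in[("div",186,219,6),("pen",217,227,8),("basket",264,197,120),("driver",310,210,10),("lower",348,206,50)]:
    print(n,np.round(onz(c,u,v,z),0))
```

```text
div [485. 276.   6.]
pen [453. 165.   8.]
basket [544.  -6. 120.]
driver [ 505. -170.   10.]
lower [ 512. -299.   50.]
```

View pics/topcrop.png

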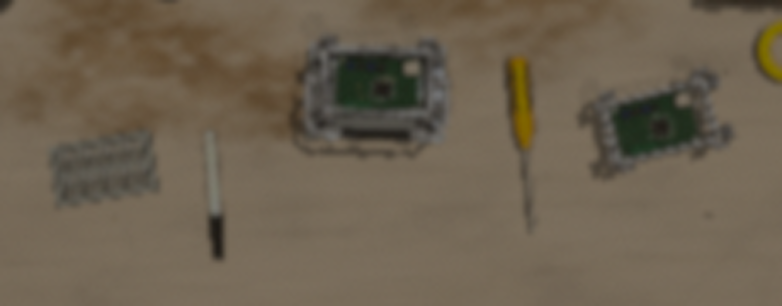

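View pics/sidecrop.png

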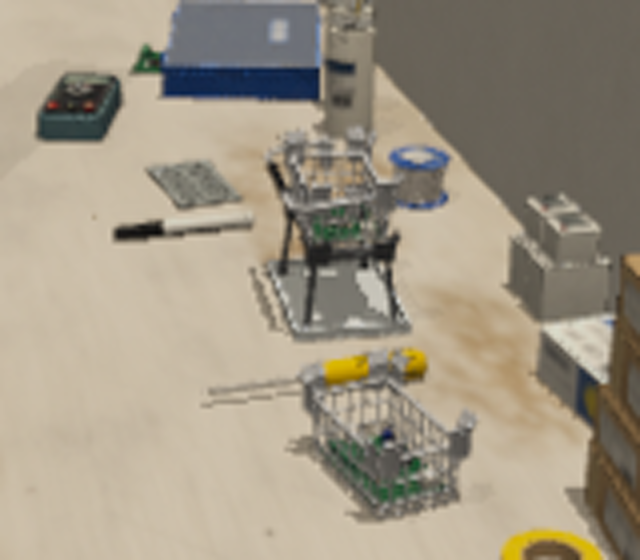

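Run:
```python
from h import *
s=st(); print(tool(s,[485,276,220]),yawto(s,11))
```

```text
t 0.15 pos [262.3 594.3 230.5] F [-0.02  0.38 -0.03] w 85.3
[-33.23 -20.12   1.07] 0.963
```

play_rows(increments=[[-33.2,-20.1,1.1,0.963,8.5],[-33.2,-20.1,1.1,0.963,8.5],[-33.2,-20.1,1.1,0.963,8.5],[-33.2,-20.1,1.1,0.963,8.5],[-33.2,-20.1,1.1,0.963,8.5],[-33.2,-20.1,1.1,0.963,8.5],[-33.2,-20.1,1.1,0.963,8.5],[-33.2,-20.1,1.1,0.963,8.5],[-33.2,-20.1,1.1,0.963,8.5],[-33.2,-20.1,1.1,0.963,8.5]])

```text
clock: 1.15
position: [485.0, 275.6, 219.3]
tool_rot: [[-0.189, 0.982, -0.002], [0.982, 0.189, -0.001], [-0.001, -0.002, -1.0]]
ft_force: [-1.2, 0.9, -0.3]
grip_width: 84.8
```

Run:
```python
from h import *
s=st(); print(np.round(s['tool_rot'],3)); c,im=snap("wrist","w1")
print(c['position'])
```

```text
t 1.15 pos [485.  275.6 219.3] F [-1.19  0.92 -0.29] w 84.8
[[-0.189  0.982 -0.002]
 [ 0.982  0.189 -0.001]
 [-0.001 -0.002 -1.   ]]
[469.41423354 351.62288364 362.57896166]
```

View pics/w1.png

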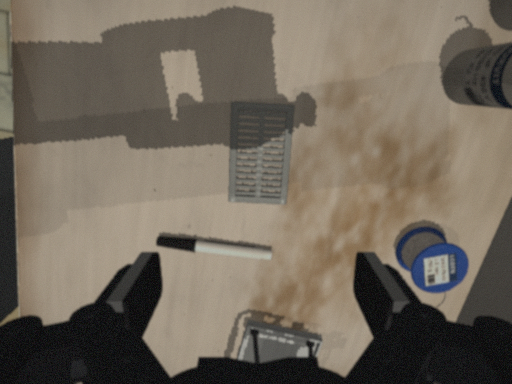

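Run:
```python
import cv2
im=cv2.imread("pics/w1.png");c=im[85:220,205:320]
cv2.imwrite("pics/w1c.png",cv2.resize(c,None,fx=4.4,fy=4.4,interpolation=cv2.INTER_CUBIC))
```

```text
(no output)
```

View pics/w1c.png

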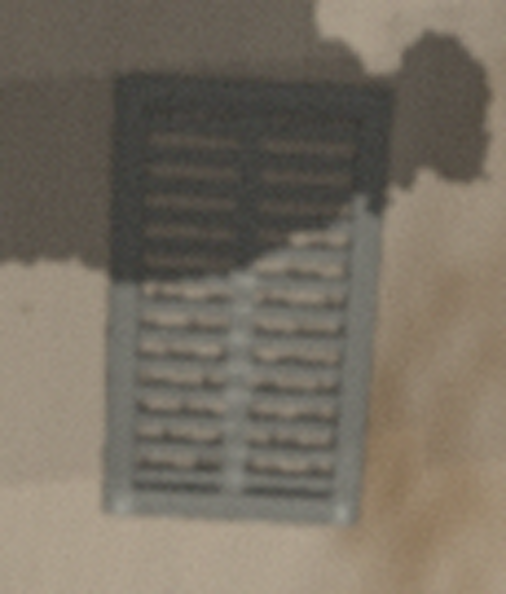

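Run:
```python
from h import *
c=calibration("wrist")
P=[onz(c,205+x/4.4,85+y/4.4,6)[:2] for x,y in[(118,75),(393,88),(357,520),(104,512)]]
P=np.array(P);print(P.round(1),P.mean(0))
for i in range(4):
    d=P[(i+1)%4]-P[i];print(np.linalg.norm(d),np.degrees(np.arctan2(d[1],d[0])))
```

```text
[[445.5 330.8]
 [509.6 340.2]
 [524.7 233. ]
 [460.2 222.7]] [484.99996057 281.68094885]
64.79931196212753 8.374577098291832
108.20358253972184 -82.00695373682383
65.24504658585063 -170.8989478150773
109.03460972308147 97.7644756108139
```

Run:
```python
from h import *
s=st(); print(tool(s,[535,-6,290]),yawto(s,4))
```

```text
t 1.2 pos [484.5 276.4 219.3] F [-0.05 -0.05  0.63] w 84.9
[-28.69  -0.44  -7.04] 0.122
```

play_rows(increments=[[-28.7,-0.4,-7.0,0.122,8.5],[-28.7,-0.4,-7.0,0.122,8.5],[-28.7,-0.4,-7.0,0.122,8.5],[-28.7,-0.4,-7.0,0.122,8.5],[-28.7,-0.4,-7.0,0.122,8.5],[-28.7,-0.4,-7.0,0.122,8.5],[-28.7,-0.4,-7.0,0.122,8.5],[-28.7,-0.4,-7.0,0.122,8.5]])

```text
clock: 2.0
position: [535.3, -5.4, 289.6]
tool_rot: [[-0.07, 0.998, -0.002], [0.998, 0.07, -0.001], [-0.0, -0.002, -1.0]]
ft_force: [0.1, -0.4, 0.2]
grip_width: 85.2
```

Run:
```python
from h import *
import pickle
s=st(); c,im=snap("wrist","w2"); pickle.dump(c,open("w2.pkl","wb"))
s=state(); print(tool(s,[505,-305,230]),yawto(s,13))
x=im[90:360,130:420];cv2.imwrite("pics/w2c.png",cv2.resize(x,None,fx=2.2,fy=2.2,interpolation=cv2.INTER_CUBIC))
```

```text
t 2.0 pos [535.3  -5.4 289.6] F [ 0.14 -0.37  0.23] w 85.2
[-29.75  -5.12   5.94] -0.156
```

View pics/w2c.png

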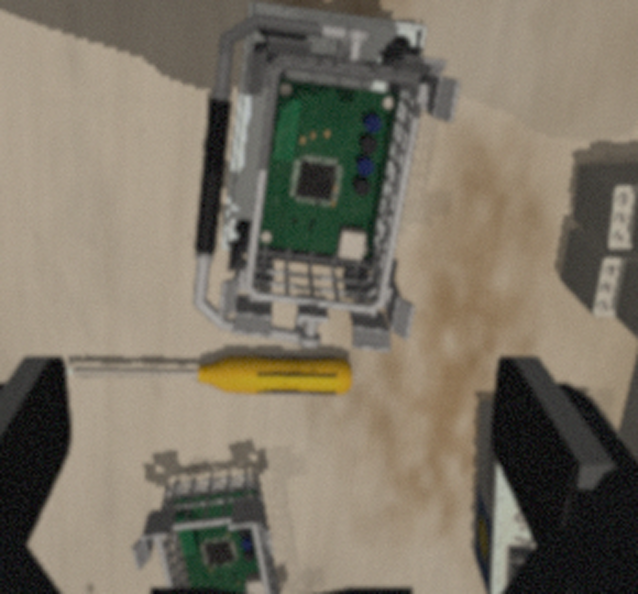

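play_rows(increments=[[-29.8,-5.1,5.9,-0.156,8.5],[-29.8,-5.1,5.9,-0.156,8.5],[-29.8,-5.1,5.9,-0.156,8.5],[-29.8,-5.1,5.9,-0.156,8.5],[-29.8,-5.1,5.9,-0.156,8.5],[-29.8,-5.1,5.9,-0.156,8.5],[-29.8,-5.1,5.9,-0.156,8.5],[-29.8,-5.1,5.9,-0.156,8.5]])

```text
clock: 2.85
position: [505.3, -304.7, 229.0]
tool_rot: [[-0.225, 0.974, -0.004], [0.974, 0.226, 0.002], [0.002, -0.004, -1.0]]
ft_force: [0.0, -0.4, -0.1]
grip_width: 85.1
```

Run:
```python
from h import *
import pickle
s=st(); c,im=snap("wrist","w3"); pickle.dump(c,open("w3.pkl","wb"))
s=state(); 
x=im[40:300,130:420];cv2.imwrite("pics/w3c.png",cv2.resize(x,None,fx=2.2,fy=2.2,interpolation=cv2.INTER_CUBIC))
```

```text
t 2.85 pos [ 505.3 -304.7  229. ] F [ 0.02 -0.37 -0.13] w 85.1
```

View pics/w3c.png

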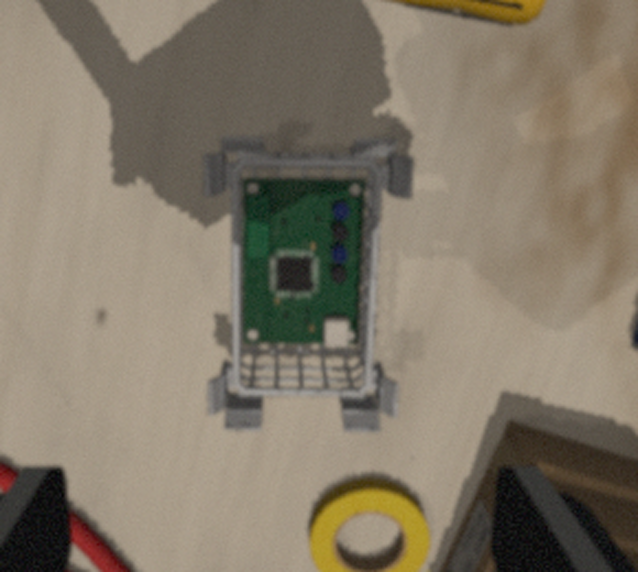

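Run:
```python
import cv2
im=cv2.imread("pics/w3.png")
a=cv2.resize(im[95:130,215:320],None,fx=7,fy=7,interpolation=cv2.INTER_CUBIC)
b=cv2.resize(im[200:240,215:320],None,fx=7,fy=7,interpolation=cv2.INTER_CUBIC)
cv2.imwrite("pics/w3d.png",cv2.vconcat([a,b]))
```

```text
(no output)
```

View pics/w3d.png

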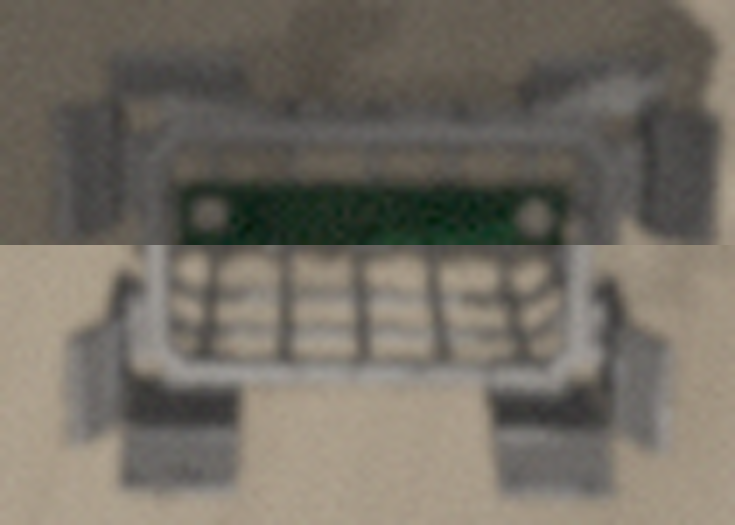

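Run:
```python
from h import *
import pickle
c=pickle.load(open("w3.pkl","rb"))
Q={k:onz(c,u,v,50)[:2] for k,u,v in[("lt",235,120.7),("lb",236,202),("rt",302.4,120.7),("rb",299.6,202),("T",268.6,111.9),("B",267,220)]}
for k in Q:print(k,Q[k].round(1))
g=lambda a:np.linalg.norm(a)
print(g(Q['lt']-Q['rt']),g(Q['lb']-Q['rb']),g(Q['T']-Q['B']))
for a,b in[('lt','lb'),('rt','rb'),('T','B')]:
    d=Q[a]-Q[b];print(np.degrees(np.arctan2(-d[0],d[1])))
print((Q['T']+Q['B'])/2,(Q['lt']+Q['lb']+Q['rt']+Q['rb'])/4)
# board 4 holes & ears at z=68: outer top edges
```

```text
lt [ 472.5 -265.2]
lb [ 490.4 -345.1]
rt [ 534.9 -250.8]
rb [ 553.8 -330.4]
T [ 501.7 -250.1]
B [ 526.  -357.3]
64.05948226695989 65.129689567567 109.87762189265635
12.595775542550868
13.344847583110035
12.741128182507525
[ 513.83735549 -303.67936132] [ 512.90867151 -297.88569832]
```

Run:
```python
from h import *
s=st(); print(tool(s,[485,281.7,190]),yawto(s,8.3))
```

```text
t 2.9 pos [ 505.7 -303.7  229.7] F [-1.27 -0.27 -0.09] w 84.7
[57.48 11.27  4.05] 0.084
```

play_rows(increments=[[57.5,11.3,4.0,0.084,8.5],[57.5,11.3,4.0,0.084,8.5],[57.5,11.3,4.0,0.084,8.5],[57.5,11.3,4.0,0.084,8.5],[57.5,11.3,4.0,0.084,8.5],[57.5,11.3,4.0,0.084,8.5],[57.5,11.3,4.0,0.084,8.5],[57.5,11.3,4.0,0.084,8.5],[57.5,11.3,4.0,0.084,8.5],[57.5,11.3,4.0,0.084,8.5]])

```text
clock: 3.9
position: [486.3, 197.6, 197.1]
tool_rot: [[-0.148, 0.989, -0.002], [0.989, 0.148, 0.002], [0.002, -0.002, -1.0]]
ft_force: [0.4, 0.0, 0.0]
grip_width: 84.8
```

Run:
```python
from h import *
s=st(); print(tool(s,[485,281.7,25]),yawto(s,8.3))
```

```text
t 3.9 pos [486.3 197.6 197.1] F [0.44 0.03 0.02] w 84.8
[ 8.3   1.15 17.23] 0.004
```

play_rows(increments=[[8.3,1.15,5.0,0.004,8.5],[8.3,1.15,5.0,0.004,8.5],[8.3,1.15,10.0,0.004,8.5],[8.3,1.15,15.0,0.004,8.5],[8.3,1.15,17.2,0.004,8.5],[8.3,1.15,17.2,0.004,8.5]])

```text
clock: 4.5
position: [480.0, 282.7, 21.8]
tool_rot: [[-0.148, 0.989, -0.01], [0.989, 0.148, -0.0], [0.001, -0.01, -1.0]]
ft_force: [-0.3, 0.2, -0.4]
grip_width: 85.0
```

Run:
```python
from h import *
s=st(); c,im=snap("wrist","w4");print(tool(s,[485,281.7,0]),yawto(s,8.2))
```

```text
t 4.5 pos [480.  282.7  21.8] F [-0.27  0.21 -0.43] w 85.0
[-0.18  0.5   2.17] 0.005
```

View pics/w4.png

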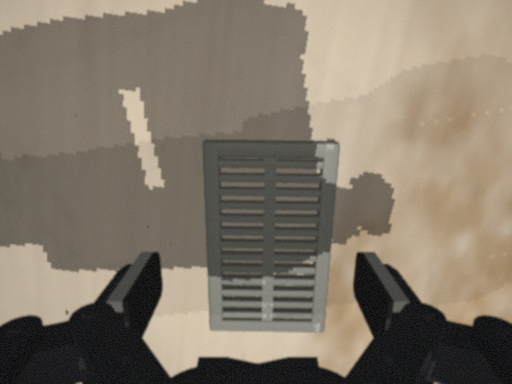

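Run:
```python
from h import *
s=st();c=calibration("wrist")
P=np.array([onz(c,u,v,6) for u,v in[(203,141),(338.5,140),(325,332),(209.5,329.5)]])
m=P.mean(0);print(m,np.linalg.norm(P[0]-P[1]),np.linalg.norm(P[1]-P[2]))
d=P[1]+P[2]-P[0]-P[3];print(np.degrees(np.arctan2(d[1],d[0])))
d=P[0]+P[1]-P[2]-P[3];print(np.degrees(np.arctan2(-d[0],d[1])))
print(tool(s,[m[0],m[1],0]))
```

```text
t 4.55 pos [482.5 283.1  24.5] F [ 0.79  0.14 -0.11] w 85.2
[487.91108868 279.94780244   6.        ] 65.81358322974627 112.65819355829525
8.06312022820201
8.146645918335592
[-0.4   0.5   2.45]
```

play_rows(increments=[[-0.2,0.4,1.5,0.003,7.6],[-0.2,0.4,2.4,0.003,7.6],[-0.2,0.4,2.7,0.003,7.6],[-0.2,0.4,2.8,0.003,7.6]])

```text
clock: 4.95
position: [486.9, 282.2, -2.6]
tool_rot: [[-0.145, 0.989, -0.004], [0.989, 0.145, 0.002], [0.002, -0.004, -1.0]]
ft_force: [0.5, -1.0, 0.5]
grip_width: 75.8
```

Run:
```python
from h import *
s=st(); c,im=snap("wrist","w5")
```

```text
t 4.95 pos [486.9 282.2  -2.6] F [ 0.45 -1.    0.5 ] w 75.8
```

View pics/w5.png

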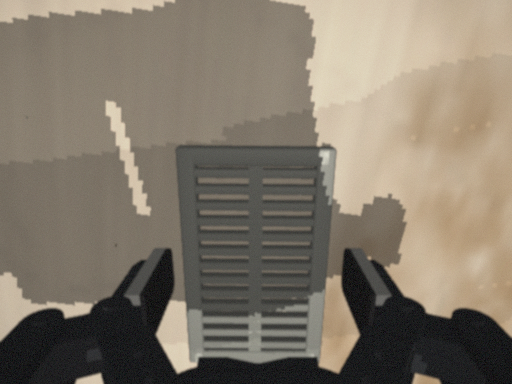

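play_rows(increments=[[0,0,0.3,0,7.4],[0,0,0.4,0,7.2]])

```text
clock: 5.2
position: [487.3, 282.2, -6.3]
tool_rot: [[-0.145, 0.989, -0.003], [0.989, 0.145, 0.002], [0.002, -0.003, -1.0]]
ft_force: [0.9, -0.6, -0.9]
grip_width: 72.1
```

play_rows(increments=[[0,0,0,0,6.0],[0,0,0,0,6.0],[0,0,0,0,6.0],[0,0,0,0,6.0]], squeeze=30)

```text
clock: 5.6
position: [487.5, 282.3, -6.1]
tool_rot: [[-0.145, 0.989, -0.002], [0.989, 0.145, 0.002], [0.002, -0.002, -1.0]]
ft_force: [-0.6, -0.6, 2.4]
grip_width: 64.9
```

play_rows(increments=[[0,0,-0.5,0,6.0],[0,0,-5,0,6.0],[0,0,-10,0,6.0],[0,0,-15,0,6.0],[0,0,-20,0,6.0],[0,0,-20,0,6.0]])

```text
clock: 6.2
position: [492.2, 283.4, 202.9]
tool_rot: [[-0.145, 0.989, 0.012], [0.989, 0.145, 0.007], [0.005, 0.013, -1.0]]
ft_force: [1.0, 0.0, -0.6]
grip_width: 64.5
```

Run:
```python
from h import *
import pickle
s=st(); c,im=snap("wrist","w6");pickle.dump((s,c),open("w6.pkl","wb"))
s=state();print(tool(s,[512,-298,195]),yawto(s,12.9))
```

```text
t 6.2 pos [492.2 283.4 202.9] F [ 0.97  0.02 -0.6 ] w 64.5
[-57.77  -6.25   0.11] -0.08
```

View pics/w6.png

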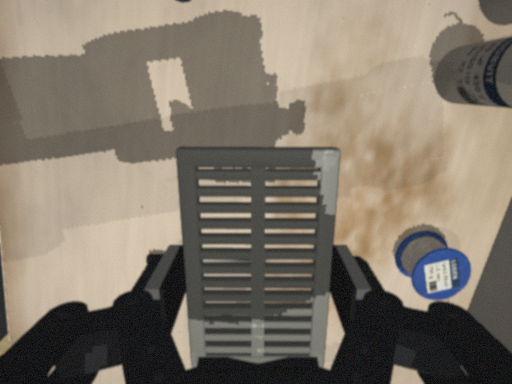

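```bash
cat >> h.py <<'E'
def toolcam(s,c):
    R=np.array(s['tool_rot']);d=dict(c);d['position']=R.T@(np.array(c['position'])-s['position']);d['orientation']=R.T@np.array(c['orientation']);return d
E
python3 - <<'E'
from h import *
import pickle
im=cv2.imread("pics/w6.png")
a=cv2.resize(im[135:175,165:350],None,fx=4,fy=4,interpolation=cv2.INTER_CUBIC)
b=cv2.resize(im[300:370,165:350],None,fx=4,fy=4,interpolation=cv2.INTER_CUBIC)
cv2.imwrite("pics/w6d.png",cv2.vconcat([a,b]))
s,c=pickle.load(open("w6.pkl","rb"));d=toolcam(s,c)
print(d['position'],d['orientation'].round(3))
for u,v in[(177,148),(340,149),(326,360),(191,358)]:print(onz(d,u,v,-12.1).round(1))
E
```

```text
[  77.39767876   -1.13002356 -143.35602126] [[-0.    -0.953 -0.302]
 [ 1.    -0.     0.   ]
 [-0.    -0.302  0.953]]
[ 53.7 -33.  -12.1]
[ 53.3  31.7 -12.1]
[-51.4  32.6 -12.1]
[-50.1 -33.7 -12.1]
```

View pics/w6d.png

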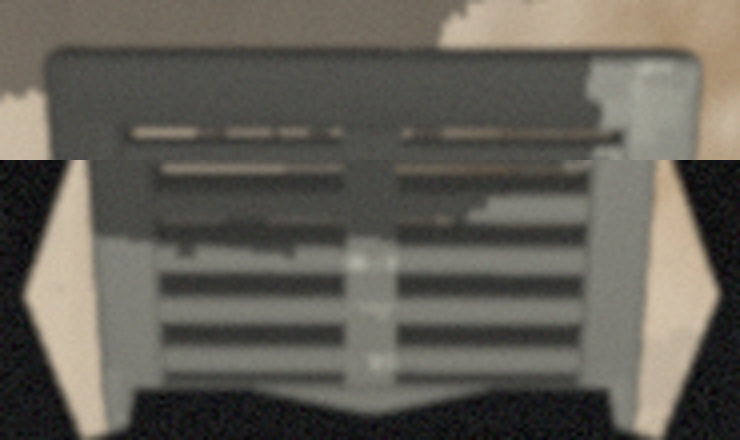

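Run:
```python
from h import *
s=st(); print(tool(s,[514.4,-302,195]),yawto(s,12.9))
```

```text
t 6.25 pos [490.2 282.7 198.7] F [-1.38 -0.65 -0.69] w 64.9
[-58.2   -6.07   0.11] -0.08
```

play_rows(increments=[[-58.2,-6.1,0.1,-0.08,6.0],[-58.2,-6.1,0.1,-0.08,6.0],[-58.2,-6.1,0.1,-0.08,6.0],[-58.2,-6.1,0.1,-0.08,6.0],[-58.2,-6.1,0.1,-0.08,6.0],[-58.2,-6.1,0.1,-0.08,6.0],[-58.2,-6.1,0.1,-0.08,6.0],[-58.2,-6.1,0.1,-0.08,6.0],[-58.2,-6.1,0.1,-0.08,6.0],[-58.2,-6.1,0.1,-0.08,6.0]])

```text
clock: 7.25
position: [509.0, -219.0, 192.8]
tool_rot: [[-0.223, 0.975, 0.003], [0.975, 0.223, 0.007], [0.006, 0.004, -1.0]]
ft_force: [0.8, 0.4, -0.1]
grip_width: 64.9
```

Run:
```python
from h import *
s=st(); print(tool(s,[514.4,-302,110]),yawto(s,12.9))
```

```text
t 7.25 pos [ 509.  -219.   192.8] F [ 0.81  0.37 -0.05] w 64.9
[-8.27 -1.36  8.23] -0.0
```

play_rows(increments=[[-8.3,-1.35,0,0,6.0],[-8.3,-1.35,3,0,6.0],[-8.3,-1.35,7,0,6.0],[-8.3,-1.35,9.5,0,6.0],[-8.3,-1.35,9.5,0,6.0],[-8.3,-1.35,9.5,0,6.0]])

```text
clock: 7.85
position: [514.0, -301.6, 96.3]
tool_rot: [[-0.223, 0.975, 0.001], [0.975, 0.223, 0.009], [0.008, 0.003, -1.0]]
ft_force: [-0.0, -0.1, -0.6]
grip_width: 64.5
```

Run:
```python
from h import *
import pickle
s=st(); c,im=snap("wrist","w7");pickle.dump((s,c),open("w7.pkl","wb"))
cv2.imwrite("pics/w7c.png",cv2.resize(im[110:384,130:400],None,fx=2.15,fy=2.15,interpolation=cv2.INTER_CUBIC))
```

```text
t 7.85 pos [ 514.  -301.6   96.3] F [-0.03 -0.07 -0.61] w 64.5
```

View pics/w7c.png

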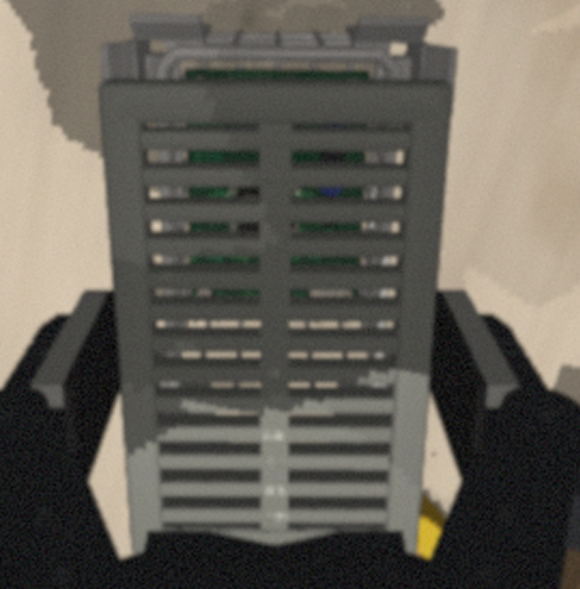

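Run:
```python
from h import *
import pickle
s,c=pickle.load(open("w7.pkl","rb"));d=toolcam(s,c)
f=lambda x,y,wz:onz(d,130+x/2.15,110+y/2.15,s['position'][2]-wz).round(1)[:2]
zt=s['position'][2]
print("plate",f(100,85,zt+12.1),f(452,83,zt+12.1), f(131,553,zt+12.1),f(417,555,zt+12.1))
print("ears top outer corners", f(131,17,68),f(443,17,68))
print("side ears top", f(102,45,68),f(457,47,68))
print("rim corners",f(160,48,50),f(415,48,50))
# slot first/last edges
print("slots",f(150,122,zt+12),f(150,527,zt+12))
im=cv2.imread("pics/w7.png")
cv2.imwrite("pics/w7d.png",cv2.resize(im[110:160,170:350],None,fx=4.4,fy=4.4,interpolation=cv2.INTER_CUBIC))
```

```text
plate [ 53.2 -33.2] [53.6 31.7] [-55.7 -34.1] [-56.3  31.9]
ears top outer corners [ 61.8 -34.7] [61.8 38.6]
side ears top [ 55.3 -41.9] [54.8 42.4]
rim corners [ 52.2 -31. ] [52.2 36. ]
slots [ 46.2 -24.4] [-48.4 -29.3]
```

View pics/w7d.png

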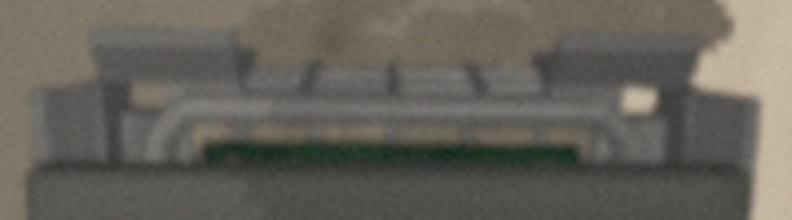

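Run:
```python
from h import *
import pickle
s,c=pickle.load(open("w7.pkl","rb"));d=toolcam(s,c);zt=s['position'][2]
f=lambda x,y,wz:onz(d,170+x/4.4,110+y/4.4,zt-wz).round(1)[:2]
print("rim",f(150,150,50),f(635,150,50),f(390,93,50))
print("ears back",f(92,30,68),f(705,35,68)," bend",f(100,80,60),f(690,80,60))
print("side",f(33,90,68),f(760,97,68),f(33,165,68))
print("plate",f(28,170,zt+12.1),f(750,172,zt+12.1))
```

```text
rim [ 45.5 -31.5] [45.5 31.4] [52.8 -0.4]
ears back [ 62.3 -34.6] [61.8 35.7]  bend [ 55.7 -35.6] [55.7 35.9]
side [ 55.5 -41.9] [54.7 42.5] [ 46.8 -42.5]
plate [ 53.5 -33.3] [53.4 31.8]
```

play_rows(increments=[[-0.08,0.09,1.5,0,6.0],[-0.08,0.09,3.0,0,6.0],[-0.08,0.09,3.0,0,6.0]])

```text
clock: 8.2
position: [514.8, -301.3, 65.4]
tool_rot: [[-0.224, 0.975, 0.0], [0.975, 0.224, 0.01], [0.009, 0.002, -1.0]]
ft_force: [-0.0, -0.9, -0.5]
grip_width: 64.4
```

Run:
```python
from h import *
import pickle
s=st(); c,im=snap("wrist","w8");pickle.dump((s,c),open("w8.pkl","wb"));print(np.round(s['tool_rot'],3))
cv2.imwrite("pics/w8d.png",cv2.resize(im[120:170,170:350],None,fx=4.4,fy=4.4,interpolation=cv2.INTER_CUBIC))
```

```text
t 8.2 pos [ 514.8 -301.3   65.4] F [-0.02 -0.94 -0.46] w 64.4
[[-0.224  0.975  0.   ]
 [ 0.975  0.224  0.01 ]
 [ 0.009  0.002 -1.   ]]
```

View pics/w8d.png

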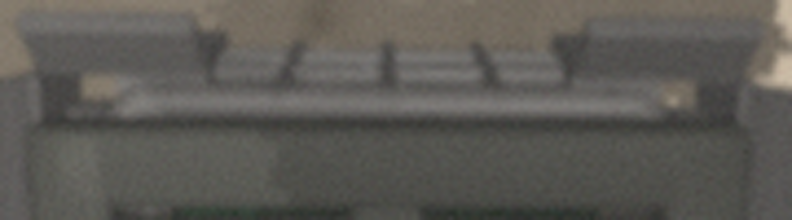

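Run:
```python
from h import *
import pickle
s,c=pickle.load(open("w8.pkl","rb"));d=toolcam(s,c);zt=s['position'][2]
f=lambda x,y,wz:onz(d,170+x/4.4,120+y/4.4,zt-wz).round(1)[:2]
print("rim",f(390,82,50),f(112,105,50),f(665,105,50))
print("ears back",f(18,15,68),f(770,22,68)," bend",f(40,75,60),f(745,80,60))
print("plate",f(28,125,zt+12.1),f(752,127,zt+12.1))
```

```text
rim [53.3 -0.5] [ 50.8 -30.7] [50.8 29.4]
ears back [ 62.4 -35.8] [61.7 35.4]  bend [ 55.5 -35.9] [55.  35.4]
plate [ 53.6 -33.3] [53.4 32. ]
```

play_rows(increments=[[-0.03,0.02,1.0,0,6.0],[-0.03,0.02,1.8,0,6.0],[-0.03,0.02,1.9,0,6.0]])

```text
clock: 8.55
position: [514.7, -301.1, 45.8]
tool_rot: [[-0.224, 0.975, -0.001], [0.975, 0.224, 0.01], [0.01, 0.002, -1.0]]
ft_force: [-0.9, 0.4, -1.2]
grip_width: 65.3
```

play_rows(increments=[[0,0,0.1,0,6.0],[0,0,0.2,0,6.0]])

```text
clock: 8.75
position: [514.7, -301.1, 44.0]
tool_rot: [[-0.224, 0.975, -0.001], [0.975, 0.224, 0.011], [0.011, 0.001, -1.0]]
ft_force: [-3.0, 1.8, 5.3]
grip_width: 64.8
```

Contact (Fz +5 N) at the expected height. Release.

play_rows(increments=[[0,0,0,0,6.7],[0,0,0,0,7.2],[0,0,0,0,7.4]])

```text
clock: 9.05
position: [514.9, -301.3, 44.3]
tool_rot: [[-0.224, 0.975, -0.001], [0.975, 0.224, 0.01], [0.01, 0.002, -1.0]]
ft_force: [-0.6, 0.0, 0.4]
grip_width: 73.9
```

play_rows(increments=[[0,0,-1,0,7.4],[0,0,-5,0,7.4],[0,0,-10,0,8.5],[0,0,-15,0,8.5],[0,0,-15,0,8.5]])

```text
clock: 9.55
position: [518.9, -306.1, 204.6]
tool_rot: [[-0.224, 0.975, 0.012], [0.975, 0.224, -0.001], [-0.004, 0.012, -1.0]]
ft_force: [-0.4, -0.4, 1.4]
grip_width: 85.1
```

Run:
```python
from h import *
import pickle
s=st(); c,im=snap("wrist","w9");pickle.dump((s,c),open("w9.pkl","wb"));print(np.round(s['tool_rot'],3))
cv2.imwrite("pics/w9d.png",cv2.resize(im[90:280,170:350],None,fx=3.1,fy=3.1,interpolation=cv2.INTER_CUBIC))
```

```text
t 9.55 pos [ 518.9 -306.1  204.6] F [-0.36 -0.45  1.43] w 85.1
[[-0.224  0.975  0.012]
 [ 0.975  0.224 -0.001]
 [-0.004  0.012 -1.   ]]
```

View pics/w9d.png

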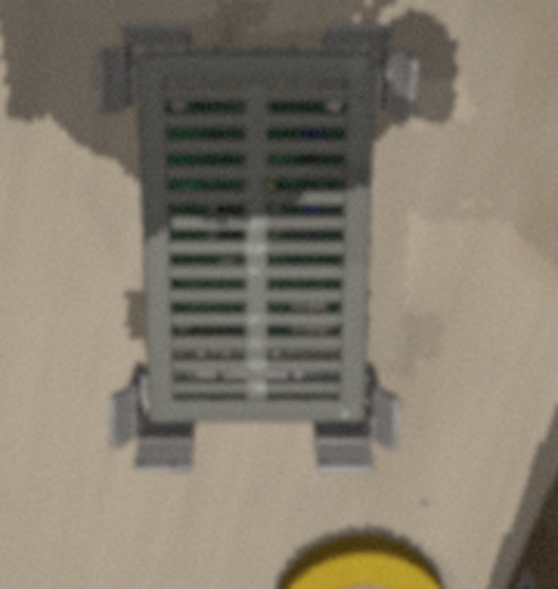

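Run:
```python
from h import *
import pickle
s,c=pickle.load(open("w9.pkl","rb"))
f=lambda x,y,wz:onz(c,170+x/3.1,90+y/3.1,wz)[:2]
def quad(P,name):
    P=np.array(P);d=P[1]+P[2]-P[0]-P[3];e=P[0]+P[1]-P[2]-P[3]
    print(name,P.mean(0).round(1),"w",np.linalg.norm(P[0]-P[1]).round(1),np.linalg.norm(P[1]-P[2]).round(1),"yaw",np.degrees(np.arctan2(d[1],d[0])).round(1),np.degrees(np.arctan2(-e[0],e[1])).round(1))
quad([f(133,55,56),f(376,53,56),f(365,420,56),f(147,420,56)],"plate")
# ear tops outer corners: back ears outer ends, front ears outer
quad([f(120,27,68),f(390,27,68),f(373,467,68),f(135,467,68)],"ears long")
quad([f(97,50,68),f(418,55,68),f(398,445,68),f(108,447,68)],"ears side")
im=cv2.imread("pics/w2.png")
cv2.imwrite("pics/w2d.png",cv2.resize(im[90:255,215:345],None,fx=4.5,fy=3.6,interpolation=cv2.INTER_CUBIC))
```

```text
plate [ 514.2 -302.5] w 66.6 109.4 yaw 13.0 12.9
ears long [ 514.2 -303.7] w 70.4 126.8 yaw 12.7 12.5
ears side [ 514.4 -303.5] w 84.3 112.5 yaw 12.5 12.0
```

View pics/w2d.png

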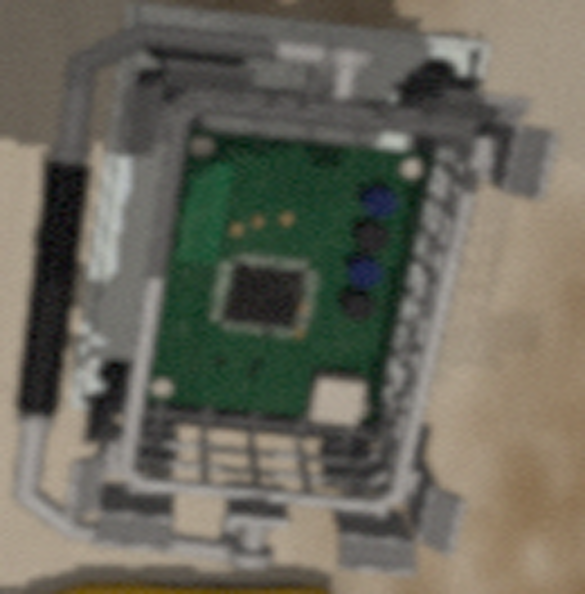

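Run:
```python
from h import *
import pickle
c=pickle.load(open("w2.pkl","rb"))
f=lambda x,y,wz:onz(c,215+x/4.5,90+y/3.6,wz)[:2]
def quad(P,name):
    P=np.array(P);d=P[1]+P[2]-P[0]-P[3];e=P[0]+P[1]-P[2]-P[3]
    print(name,P.mean(0).round(1),"w",np.linalg.norm(P[0]-P[1]).round(1),np.linalg.norm(P[1]-P[2]).round(1),"yaw",np.degrees(np.arctan2(d[1],d[0])).round(1),np.degrees(np.arctan2(-e[0],e[1])).round(1))
quad([f(168,95,120),f(490,120,120),f(400,510,120),f(122,483,120)],"rim")
a,b=f(68,160,117.5),f(38,412,117.5);e=a-b
print("sleeve",a,b,(a+b)/2,np.linalg.norm(e),np.degrees(np.arctan2(-e[0],e[1])))
print("bar corners",f(85,65,117.5),f(28,490,117.5))
print("sleeve width",np.linalg.norm(f(35,290,117.5)-f(80,290,117.5)))
```

```text
rim [556.7 -11.2] w 66.4 110.2 yaw -2.4 -2.5
sleeve [506.03622742  25.80249292] [502.51978881 -44.66328184] [504.27800812  -9.43039446] 70.55346024718807 -2.8568492490855952
bar corners [508.40918358  50.18731395] [501.17042792 -68.45664892]
sleeve width 9.734535609589074
```

Run:
```python
from h import *
s=st(); print(tool(s,[471.8,-7.5,200]),yawto(s,87.4))
```

```text
t 9.6 pos [ 517.3 -304.7  200.4] F [-1.46  0.19 -0.09] w 85.3
[29.99  2.21  0.1 ] -1.3
```

play_rows(increments=[[30,2.2,0.1,-1.3,8.5],[30,2.2,0.1,-1.3,8.5],[30,2.2,0.1,-1.3,8.5],[30,2.2,0.1,-1.3,8.5],[30,2.2,0.1,-1.3,8.5],[30,2.2,0.1,-1.3,8.5],[30,2.2,0.1,-1.3,8.5],[30,2.2,0.1,-1.3,8.5],[30,2.2,0.1,-1.3,8.5],[30,2.2,0.1,-1.3,8.5]])

```text
clock: 10.6
position: [470.9, -7.0, 199.0]
tool_rot: [[-0.999, 0.045, 0.005], [0.045, 0.999, 0.004], [-0.005, 0.004, -1.0]]
ft_force: [-0.3, -0.4, -0.4]
grip_width: 85.2
```

Run:
```python
from h import *
import pickle
s=st(); c,im=snap("wrist","w10");pickle.dump((s,c),open("w10.pkl","wb"));print(np.round(s['tool_rot'],3))
s=state();print(tool(s,[471.8,-7.5,93]),yawto(s,87.4),toolcam(s,calibration("wrist"))['position'])
```

```text
t 10.6 pos [470.9  -7.  199. ] F [-0.28 -0.39 -0.45] w 85.2
[[-0.999  0.045  0.005]
 [ 0.045  0.999  0.004]
 [-0.005  0.004 -1.   ]]
[-0.02 -0.07 10.61] -0.002 [  78.74354018   -0.50563725 -143.33944583]
```

View pics/w10.png

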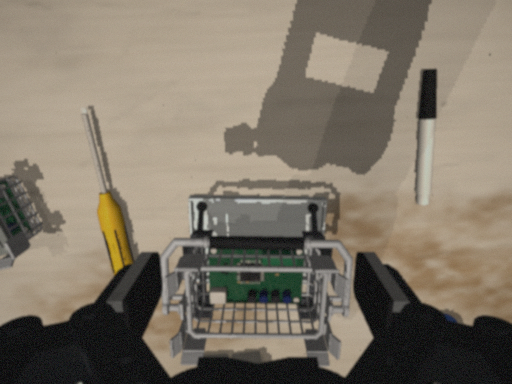

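play_rows(increments=[[0,0,5,0,8.5],[0,0,9,0,8.5],[0,0,10.6,0,8.5],[0,0,10.6,0,8.5],[-1.0,0,10.6,0,8.5]])

```text
clock: 11.15
position: [481.3, -7.3, 93.2]
tool_rot: [[-0.999, 0.049, 0.005], [0.049, 0.999, 0.004], [-0.005, 0.004, -1.0]]
ft_force: [-0.4, 0.4, 0.5]
grip_width: 85.2
```

Run:
```python
from h import *
import pickle
s=st(); c,im=snap("wrist","w11");pickle.dump((s,c),open("w11.pkl","wb"))
```

```text
t 11.15 pos [481.3  -7.3  93.2] F [-0.37  0.41  0.49] w 85.2
```

View pics/w11.png

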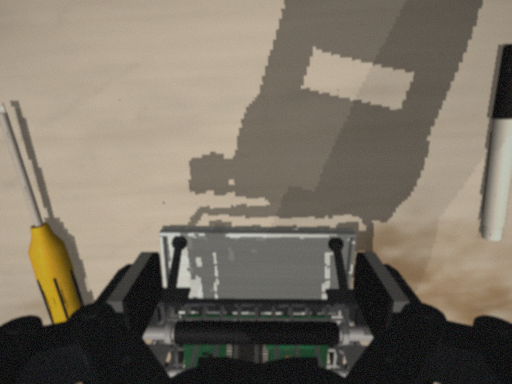

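play_rows(increments=[[-0.5,0,0,0,8.5],[-0.6,0,0,0,8.5]])

```text
clock: 11.4
position: [491.9, -8.6, 96.4]
tool_rot: [[-0.999, 0.049, 0.012], [0.049, 0.999, 0.002], [-0.012, 0.002, -1.0]]
ft_force: [-1.1, -0.3, -0.2]
grip_width: 85.1
```

play_rows(increments=[[-0.15,0,0,0,8.5],[-0.2,0,0,0,8.5]])

```text
clock: 11.6
position: [493.2, -8.6, 96.3]
tool_rot: [[-0.999, 0.049, 0.01], [0.049, 0.999, 0.002], [-0.01, 0.002, -1.0]]
ft_force: [-6.3, -1.1, -0.1]
grip_width: 84.9
```

play_rows(increments=[[-0.1,0,0,0,8.5],[-0.15,0,0,0,8.5]])

```text
clock: 11.8
position: [493.2, -8.6, 96.1]
tool_rot: [[-0.999, 0.048, 0.006], [0.048, 0.999, 0.002], [-0.006, 0.002, -1.0]]
ft_force: [-9.8, -0.6, 5.4]
grip_width: 85.2
```

play_rows(increments=[[0.1,0,-0.1,0,8.5]])

```text
clock: 11.9
position: [492.4, -8.6, 97.3]
tool_rot: [[-0.999, 0.049, 0.007], [0.049, 0.999, 0.002], [-0.007, 0.002, -1.0]]
ft_force: [0.6, 0.7, 0.8]
grip_width: 85.2
```

Run:
```python
from h import *
import pickle
s=st(); c,im=snap("wrist","w12")
cs,im2=snap("side","s12")
cv2.imwrite("pics/w12c.png",cv2.vconcat([cv2.resize(im[200:384,130:390],(780,552))]))
cv2.imwrite("pics/s12c.png",cv2.resize(im2[160:250,200:300],None,fx=6,fy=6,interpolation=cv2.INTER_CUBIC))
st()
```

```text
t 11.9 pos [492.4  -8.6  97.3] F [0.64 0.68 0.77] w 85.2
t 12.0 pos [492.9  -8.7  97.7] F [0.73 0.26 0.38] w 84.8
```

View pics/w12c.png

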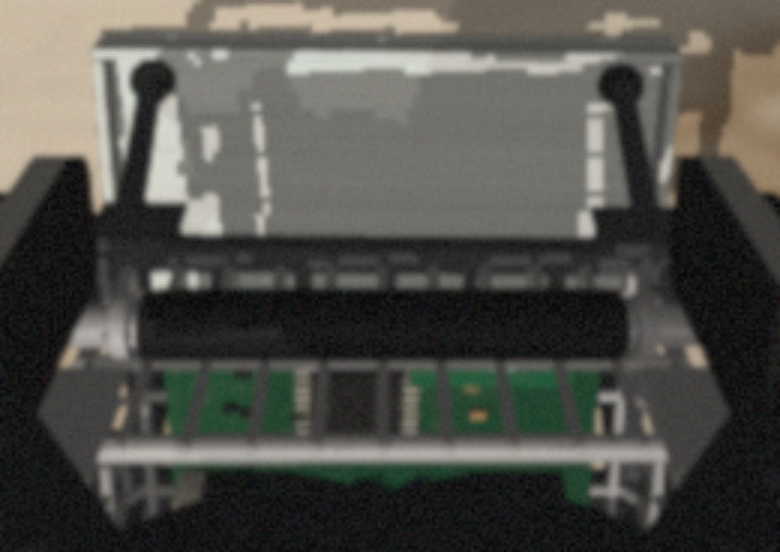

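View pics/s12c.png

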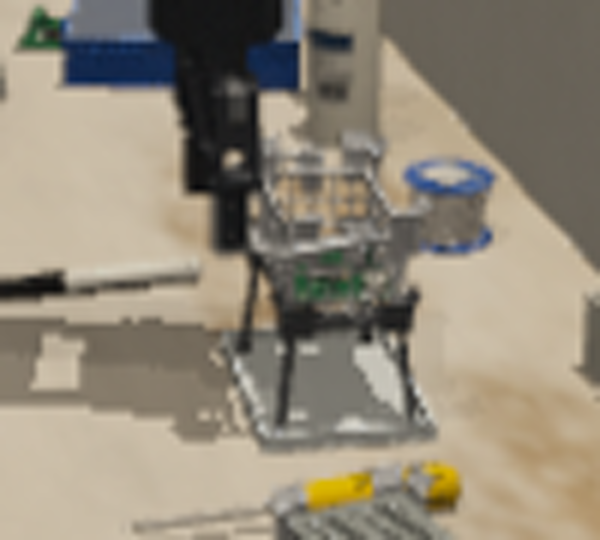

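play_rows(increments=[[-0.08,0,0,0,8.5],[-0.1,0,-0.2,0,8.5],[-0.1,0,-0.5,0,8.5],[-0.1,0,-0.9,0,8.5],[-0.12,0,-1.3,0,8.5]])

```text
clock: 12.5
position: [493.9, -8.7, 110.9]
tool_rot: [[-0.999, 0.049, 0.008], [0.049, 0.999, 0.002], [-0.008, 0.002, -1.0]]
ft_force: [-3.6, 0.6, -0.4]
grip_width: 84.9
```

Run:
```python
from h import *
s=st(); c,im=snap("wrist","w13")
cv2.imwrite("pics/w13c.png",cv2.vconcat([cv2.resize(im[200:384,130:390],(780,552))]))
st()
```

```text
t 12.5 pos [493.9  -8.7 110.9] F [-3.63  0.64 -0.39] w 84.9
t 12.55 pos [494.4  -8.8 111.8] F [-4.28  0.07  0.97] w 85.0
```

View pics/w13c.png

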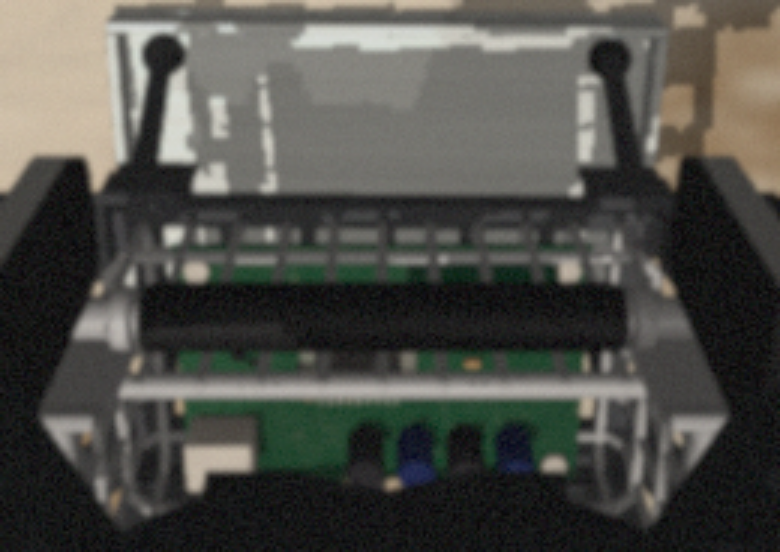

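play_rows(increments=[[-0.05,0,-0.3,0,8.5],[-0.13,0,-0.6,0,8.5],[-0.24,0,-0.95,0,8.5],[-0.36,0,-1.25,0,8.5],[-0.5,0,-1.6,0,8.5],[-0.68,0,-1.9,0,8.5],[-0.85,0,-2.2,0,8.5],[-1.07,0,-2.5,0,8.5]])

```text
clock: 13.35
position: [505.0, -9.3, 137.3]
tool_rot: [[-0.999, 0.048, 0.009], [0.048, 0.999, 0.002], [-0.009, 0.002, -1.0]]
ft_force: [-4.6, 0.0, 2.4]
grip_width: 85.0
```

Run:
```python
from h import *
s=st(); c,im=snap("wrist","w14")
cv2.imwrite("pics/w14c.png",cv2.vconcat([cv2.resize(im[200:384,130:390],(780,552))]))
st()
```

```text
t 13.35 pos [505.   -9.3 137.3] F [-4.63  0.    2.44] w 85.0
t 13.4 pos [505.7  -9.4 137.9] F [-4.    0.4   4.34] w 85.0
```

View pics/w14c.png

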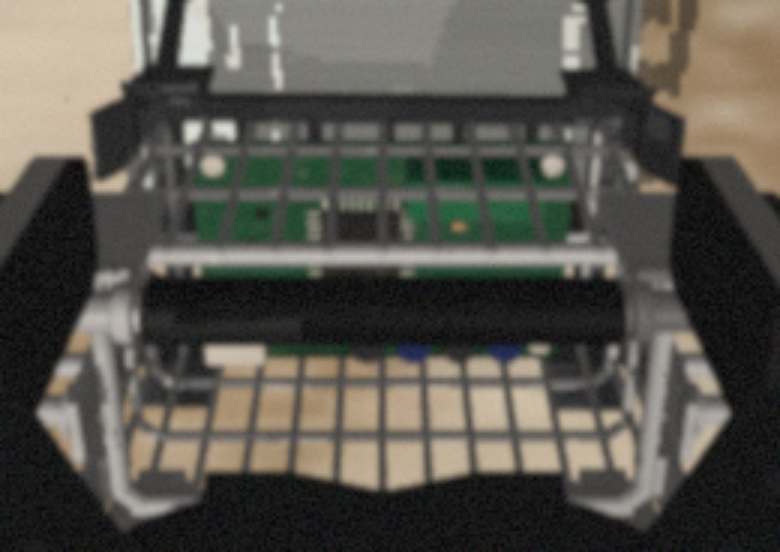

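play_rows(increments=[[0.05,0,-0.1,0,8.5],[-0.14,0,-0.3,0,8.5],[-0.31,0,-0.47,0,8.5],[-0.52,0,-0.68,0,8.5],[-0.72,0,-0.87,0,8.5],[-0.93,0,-1.04,0,8.5],[-1.15,0,-1.2,0,8.5],[-1.4,0,-1.35,0,8.5],[-1.64,0,-1.49,0,8.5]])

```text
clock: 14.3
position: [522.4, -10.3, 153.1]
tool_rot: [[-0.999, 0.049, 0.011], [0.049, 0.999, 0.001], [-0.011, 0.002, -1.0]]
ft_force: [-1.0, -0.5, 0.6]
grip_width: 84.9
```

Run:
```python
from h import *
s=st(); c,im=snap("wrist","w15")
cv2.imwrite("pics/w15c.png",cv2.vconcat([cv2.resize(im[200:384,130:390],(780,552))]))
st()
```

```text
t 14.3 pos [522.4 -10.3 153.1] F [-0.97 -0.51  0.62] w 84.9
t 14.35 pos [522.8 -10.4 153.4] F [-0.71 -0.51 -0.72] w 85.1
```

View pics/w15c.png

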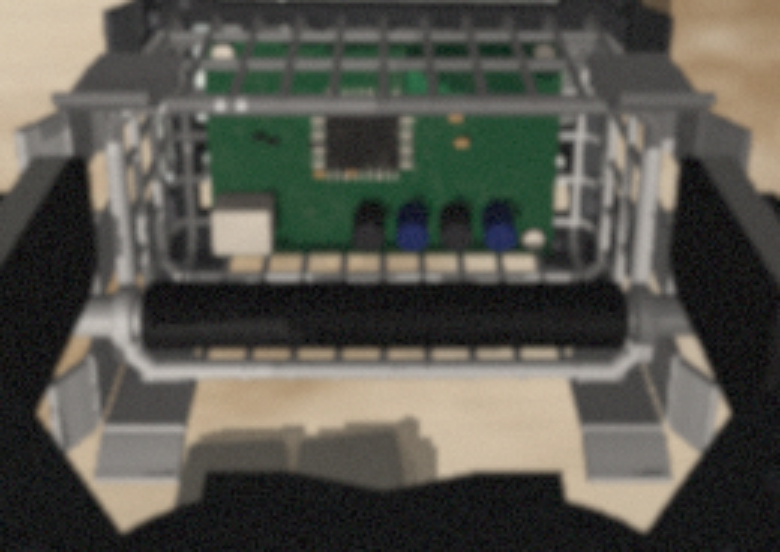

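play_rows(increments=[[-0.35,0,-0.17,0,8.5],[-0.75,0,-0.33,0,8.5],[-1.15,0,-0.45,0,8.5],[-1.55,0,-0.54,0,8.5],[-1.95,0,-0.6,0,8.5],[-2.35,0,-0.62,0,8.5],[-2.75,0,-0.62,0,8.5],[-3.1,0,-0.6,0,8.5],[-3.3,0,-0.58,0,8.5]])

```text
clock: 15.25
position: [555.8, -12.0, 159.6]
tool_rot: [[-0.999, 0.049, 0.011], [0.049, 0.999, 0.001], [-0.011, 0.002, -1.0]]
ft_force: [-2.5, 0.1, 2.1]
grip_width: 85.3
```

Run:
```python
from h import *
s=st(); c,im=snap("wrist","w16")
cv2.imwrite("pics/w16c.png",cv2.vconcat([cv2.resize(im[200:384,130:390],(780,552))]))
st()
```

```text
t 15.25 pos [555.8 -12.  159.6] F [-2.45  0.13  2.09] w 85.3
t 15.3 pos [555.8 -12.  159.5] F [-2.55 -0.05  0.6 ] w 84.9
```

View pics/w16c.png

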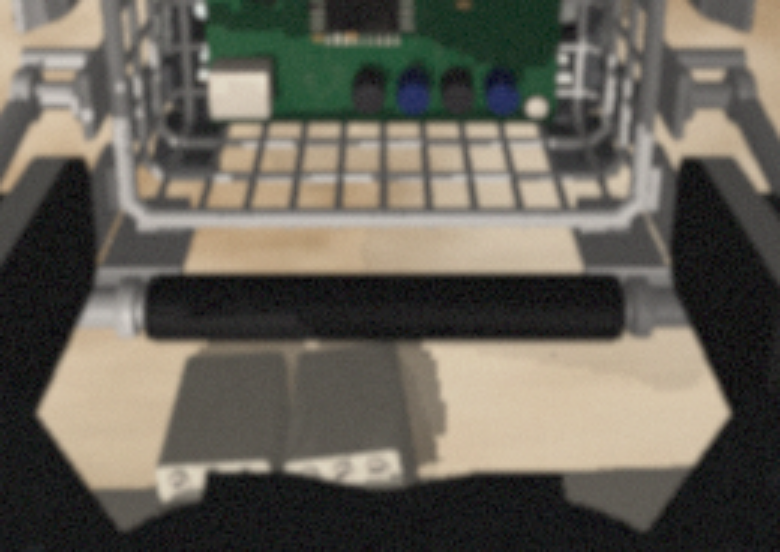

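play_rows(increments=[[0.5,0,0,0,8.5],[2.0,0,0,0,8.5],[2.5,0,-4,0,8.5],[2.5,0,-8,0.2,8.5],[0,0,-10,0.8,8.5],[-1,0,-10,1.571,8.5],[-1,0,-10,1.571,8.5],[-1,0,-10,1.571,8.5],[-1,0,-10,1.571,8.5],[-1,0,-10,1.571,8.5]])

```text
clock: 16.3
position: [564.5, -12.6, 259.6]
tool_rot: [[-0.449, 0.893, 0.011], [0.893, 0.449, 0.001], [-0.004, 0.011, -1.0]]
ft_force: [0.8, -0.5, -1.0]
grip_width: 85.2
```

play_rows(increments=[[0,0,0,0.6,8.5],[0,0,0,0.6,8.5],[0,0,0,0.6,8.5],[0,0,0,0.6,8.5]])

```text
clock: 16.7
position: [564.2, -12.6, 259.5]
tool_rot: [[0.134, 0.991, 0.012], [0.991, -0.134, 0.001], [0.003, 0.011, -1.0]]
ft_force: [0.2, 0.1, -0.3]
grip_width: 85.4
```

Run:
```python
from h import *
import pickle
s=st(); print(np.round(s['tool_rot'],3)); c,im=snap("wrist","w17");pickle.dump((s,c),open("w17.pkl","wb"))
_,im2=snap("side","s17")
cv2.imwrite("pics/s17c.png",cv2.resize(im2[140:250,200:320],None,fx=5,fy=5,interpolation=cv2.INTER_CUBIC))
st()
```

```text
t 16.7 pos [564.2 -12.6 259.5] F [ 0.19  0.11 -0.32] w 85.4
[[ 0.134  0.991  0.012]
 [ 0.991 -0.134  0.001]
 [ 0.003  0.011 -1.   ]]
t 16.8 pos [564.2 -12.6 259.5] F [-0.27 -0.3   0.73] w 84.9
```

View pics/w17.png

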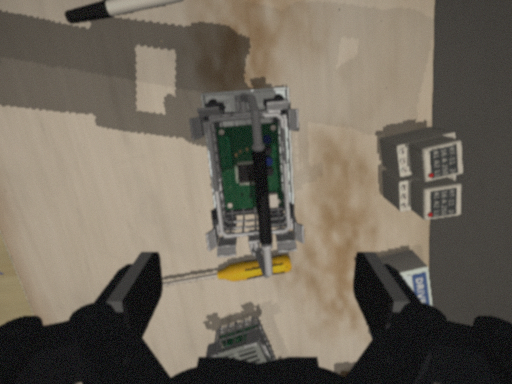

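View pics/s17c.png

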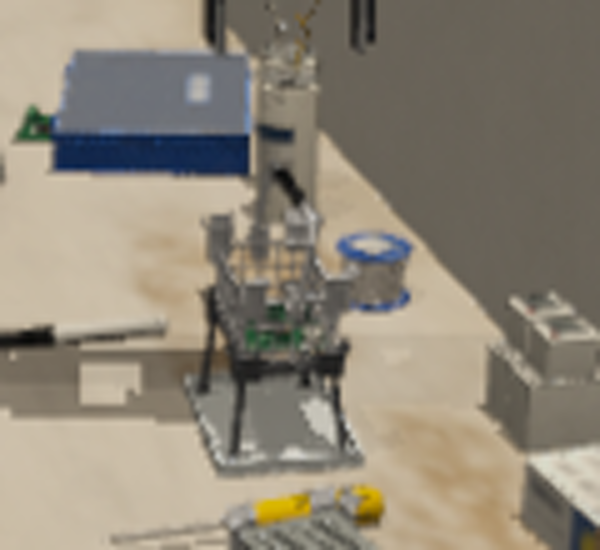

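Run:
```python
from h import *
import pickle
s,c=pickle.load(open("w17.pkl","rb"))
im=cv2.imread("pics/w17.png").astype(int)
m=(im.max(2)<45).astype(np.uint8); m[:, :235]=0;m[:,285:]=0;m[:145]=0;m[248:]=0
n,l,stt,ce=cv2.connectedComponentsWithStats(m)
k=1+np.argmax(stt[1:,4]);print(stt[k],ce[k])
r=cv2.minAreaRect(np.argwhere(l==k)[:,::-1].astype(np.float32));print(r)
b=cv2.boxPoints(r)
P=np.array([onz(c,u,v,176)[:2] for u,v in b])
print(P.round(1),P.mean(0))
def quad(P,name):
    P=np.array(P);d=P[1]+P[2]-P[0]-P[3];e=P[0]+P[1]-P[2]-P[3]
    print(name,P.mean(0).round(1),"w",np.linalg.norm(P[0]-P[1]).round(1),np.linalg.norm(P[1]-P[2]).round(1),"yaw",np.degrees(np.arctan2(d[1],d[0])).round(1),np.degrees(np.arctan2(-e[0],e[1])).round(1))
cv2.imwrite("pics/w17d.png",cv2.resize(im[75:285,175:325].astype(np.uint8),None,fx=4,fy=2.8,interpolation=cv2.INTER_CUBIC))
```

```text
[ 239  145   35   99 1592] [259.33040201 187.68090452]
((256.0, 194.0), (34.0, 98.0), 0.0)
[[545.7 -45.7]
 [556.7  27.2]
 [579.8  24.1]
 [570.9 -49.3]] [563.26475163 -10.91060307]
```

View pics/w17d.png

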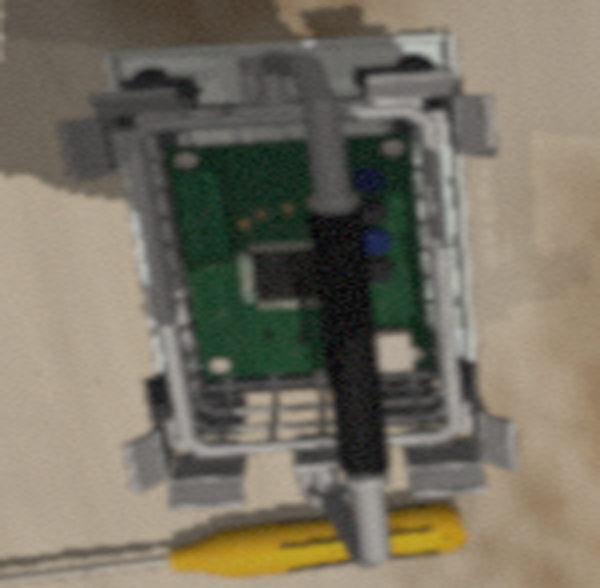

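Run:
```python
from h import *
import pickle
s,c=pickle.load(open("w17.pkl","rb"))
f=lambda x,y,wz:onz(c,175+x/4,75+y/2.8,wz)[:2]
a,b=f(335,210,176),f(362,472,176);e=a-b
print("sleeve",a.round(1),b.round(1),((a+b)/2).round(1),np.linalg.norm(e),np.degrees(np.arctan2(-e[0],e[1])))
P=np.array([f(128,122,120),f(445,105,120),f(468,438,120),f(178,452,120)]);d=P[1]+P[2]-P[0]-P[3];e=P[0]+P[1]-P[2]-P[3]
print(P.mean(0).round(1),"w",np.linalg.norm(P[0]-P[1]).round(1),np.linalg.norm(P[1]-P[2]).round(1),"yaw",np.degrees(np.arctan2(d[1],d[0])).round(1),np.degrees(np.arctan2(-e[0],e[1])).round(1))
s=st();print(yawto(s,-2.7),tool(s,[568,-11.8,200]),s['qpos'].round(1))
```

```text
sleeve [569.6  22. ] [565.3 -49. ] [567.5 -13.5] 71.08431557036523 -3.51917986953618
[559.4 -12. ] w 66.0 107.8 yaw -3.6 -3.7
t 16.8 pos [564.2 -12.6 259.5] F [-0.27 -0.3   0.73] w 84.9
-0.08 [0.11 0.3  5.95] [-12.9   0.9 100.8   0.2  77.7  -5.6]
```

Run:
```python
from h import *
s=st();print(yawto(s,-3.6),tool(s,[567.5,-12.6,157.5]))
```

```text
t 16.8 pos [564.2 -12.6 259.5] F [-0.27 -0.3   0.73] w 84.9
-0.065 [1.00e-02 2.10e-01 1.02e+01]
```

play_rows(increments=[[0.0,0.2,0,-0.07,7],[0.0,0.2,2.5,-0.07,6],[0.0,0.2,5,-0.07,6],[0.0,0.2,6,-0.07,6]])

```text
clock: 17.2
position: [565.3, -12.4, 196.8]
tool_rot: [[0.055, 0.998, 0.007], [0.999, -0.055, 0.002], [0.003, 0.007, -1.0]]
ft_force: [-0.9, -0.1, -0.4]
grip_width: 60.0
```

Run:
```python
from h import *
import pickle
s=st();c,im=snap("wrist","w18");pickle.dump((s,c),open("w18.pkl","wb"));print(yawto(s,-3.6),tool(s,[567.5,-12.6,157.5]))
```

```text
t 17.2 pos [565.3 -12.4 196.8] F [-0.88 -0.13 -0.4 ] w 60.0
0.008 [-0.01  0.19  3.93]
```

View pics/w18.png

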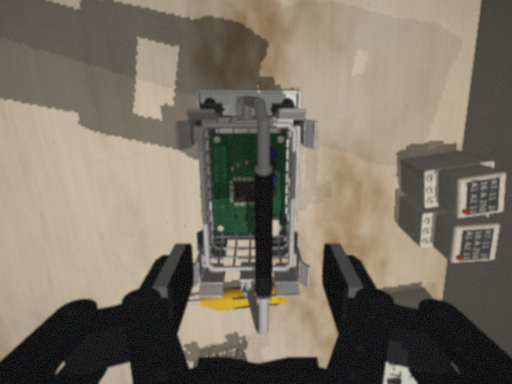

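play_rows(increments=[[0.0,0.19,2,0.008,5],[0.0,0.19,3.5,0.008,4],[0.0,0.19,3.9,0.008,3],[0.0,0.19,3.9,0.008,3]])

```text
clock: 17.65
position: [566.9, -12.3, 156.8]
tool_rot: [[0.063, 0.998, 0.005], [0.998, -0.063, 0.003], [0.003, 0.005, -1.0]]
ft_force: [-0.2, -0.0, 0.1]
grip_width: 30.3
```

play_rows(increments=[[0,0,0,0,2],[0,0,0,0,1.4],[0,0,0,0,0.6],[0,0,0,0,0.6]], squeeze=50)

```text
clock: 18.05
position: [567.7, -12.5, 158.0]
tool_rot: [[0.062, 0.998, 0.008], [0.998, -0.062, 0.002], [0.003, 0.007, -1.0]]
ft_force: [-0.1, 0.3, 3.8]
grip_width: 8.4
```

Run:
```python
from h import *
import pickle
s=st();c,im=snap("wrist","w19");pickle.dump((s,c),open("w19.pkl","wb"))
_,im2=snap("side","s19")
cv2.imwrite("pics/s19c.png",cv2.resize(im2[110:250,180:300],None,fx=4,fy=4,interpolation=cv2.INTER_CUBIC))
```

```text
t 18.05 pos [567.7 -12.5 158. ] F [-0.06  0.28  3.78] w 8.4
```

View pics/w19.png

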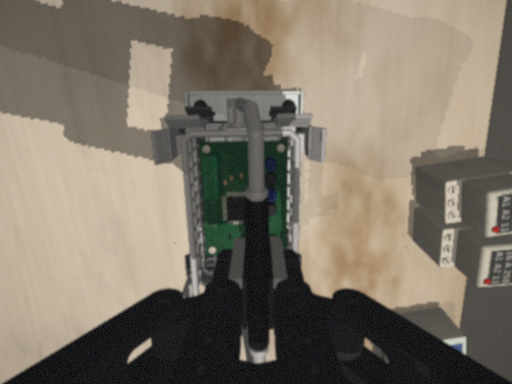

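View pics/s19c.png

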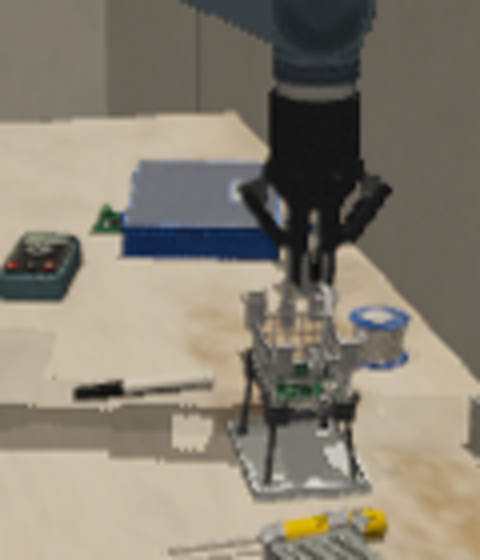

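play_rows(increments=[[0,-0.3,-0.05,0,0.6],[0,-0.6,-0.08,0,0.6],[0,-0.85,-0.09,0,0.6],[0,-0.85,-0.09,0,0.6]])

```text
clock: 18.55
position: [558.7, -12.0, 158.7]
tool_rot: [[0.062, 0.998, 0.007], [0.998, -0.062, 0.002], [0.003, 0.007, -1.0]]
ft_force: [-1.0, 0.0, 0.7]
grip_width: 8.2
```

play_rows(increments=[[0,0,-0.2,0,0.6],[0,0,-0.4,0,0.6],[0,0,-0.6,0,0.6]])

```text
clock: 18.85
position: [557.4, -11.7, 163.1]
tool_rot: [[0.063, 0.998, 0.003], [0.998, -0.063, 0.003], [0.003, 0.003, -1.0]]
ft_force: [0.5, -0.1, -7.7]
grip_width: 8.3
```

Run:
```python
from h import *
import pickle
s=st();c,im=snap("wrist","w20");pickle.dump((s,c),open("w20.pkl","wb"))
_,im2=snap("side","s20")
cv2.imwrite("pics/s20c.png",cv2.resize(im2[140:250,200:300],None,fx=5.5,fy=5.5,interpolation=cv2.INTER_CUBIC))
st()
```

```text
t 18.85 pos [557.4 -11.7 163.1] F [ 0.46 -0.12 -7.7 ] w 8.3
t 18.95 pos [558.2 -11.9 164.1] F [-0.21  0.71 -7.15] w 8.2
```

View pics/s20c.png

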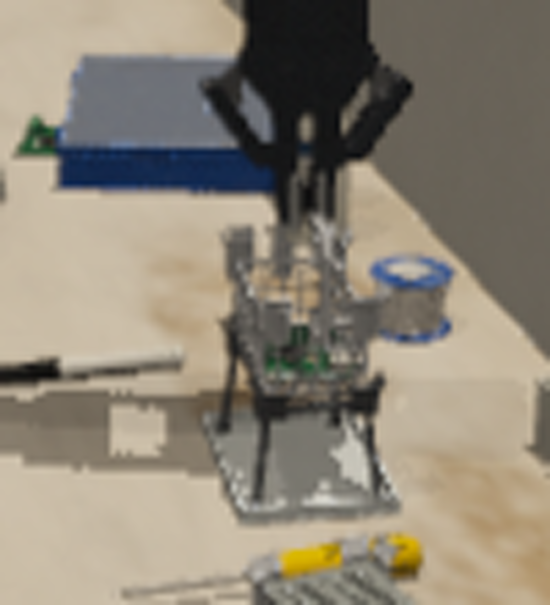

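View pics/w20.png

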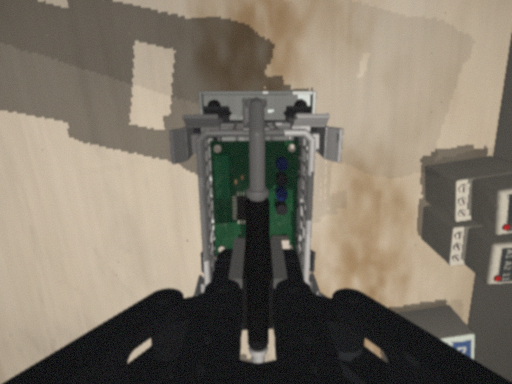

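play_rows(increments=[[0,0,-0.5,0,0.6],[0,0,-1.2,0,0.6],[0,0,-2.2,0,0.6],[0,0,-3.2,0,0.6],[0,0,-4.2,0,0.6],[0,0,-4.8,0,0.6],[0,0,-5.2,0,0.6],[0,0,-5.2,0,0.6]])

```text
clock: 19.75
position: [558.2, -12.0, 216.8]
tool_rot: [[0.062, 0.998, 0.007], [0.998, -0.062, 0.002], [0.003, 0.007, -1.0]]
ft_force: [0.1, 0.3, -6.9]
grip_width: 8.4
```

Run:
```python
from h import *
import pickle
s=st();c,im=snap("wrist","w21");pickle.dump((s,c),open("w21.pkl","wb"))
print(tool(s,[514.3,-303.2,215]),yawto(s,12.8))
```

```text
t 19.75 pos [558.2 -12.  216.8] F [ 0.07  0.26 -6.88] w 8.4
[-29.33  -2.57   0.09] -0.286
```

View pics/w21.png

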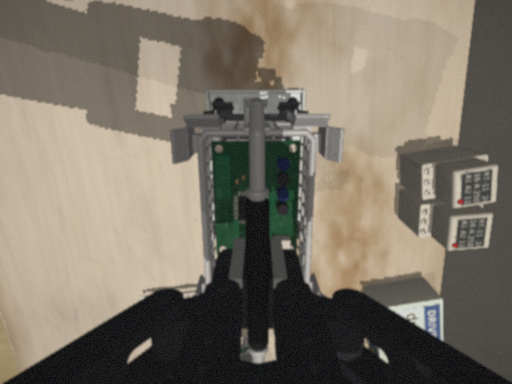

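play_rows(increments=[[-0.7,-0.06,0,0,0.6],[-2,-0.17,0,-0.02,0.6],[-3.8,-0.33,0,-0.04,0.6],[-5.8,-0.51,0,-0.07,0.6],[-7.8,-0.68,0,-0.1,0.6],[-9.8,-0.86,0,-0.13,0.6],[-11.8,-1.03,0,-0.16,0.6],[-13.8,-1.2,0,-0.19,0.6],[-15.8,-1.38,0,-0.22,0.6],[-17.8,-1.56,0,-0.25,0.6]])

```text
clock: 20.8
position: [530.5, -189.8, 214.8]
tool_rot: [[-0.187, 0.982, 0.005], [0.982, 0.187, 0.003], [0.002, 0.005, -1.0]]
ft_force: [-0.4, -0.2, -6.8]
grip_width: 8.1
```

Run:
```python
from h import *
s=st()
print(tool(s,[514.3,-303.2,215]),yawto(s,12.8))
```

```text
t 20.8 pos [ 530.5 -189.8  214.8] F [-0.38 -0.24 -6.81] w 8.1
[-10.84  -3.72  -0.05] -0.035
```

play_rows(increments=[[-2,-0.69,0,-0.01,0.6],[-4,-1.37,0,-0.02,0.6],[-6,-2.06,0,-0.03,0.6],[-8,-2.75,0,-0.035,0.6],[-9.5,-3.26,0,-0.035,0.6],[-10.4,-3.57,0,-0.035,0.6],[-10.8,-3.7,0,-0.035,0.6],[-10.8,-3.7,0,-0.035,0.6],[-10.8,-3.7,0,-0.035,0.6],[-10.8,-3.7,0,-0.035,0.6]])

```text
clock: 21.8
position: [514.6, -302.0, 214.4]
tool_rot: [[-0.222, 0.975, 0.005], [0.975, 0.222, 0.003], [0.002, 0.005, -1.0]]
ft_force: [-0.7, -0.0, -7.6]
grip_width: 8.0
```

Run:
```python
from h import *
import pickle
s=st();c,im=snap("wrist","w22");pickle.dump((s,c),open("w22.pkl","wb"))
print(tool(s,[514.3,-303.2,215]),yawto(s,12.8))
cv2.imwrite("pics/w22c.png",cv2.resize(im[90:270,160:360],None,fx=3.3,fy=3.3,interpolation=cv2.INTER_CUBIC))
_,im2=snap("side","s22")
cv2.imwrite("pics/s22c.png",cv2.resize(im2[150:290,210:310],None,fx=4.2,fy=4.2,interpolation=cv2.INTER_CUBIC))
```

```text
t 21.8 pos [ 514.6 -302.   214.4] F [-0.74 -0.03 -7.61] w 8.0
[-0.11 -0.05 -0.06] 0.001
```

View pics/w22c.png

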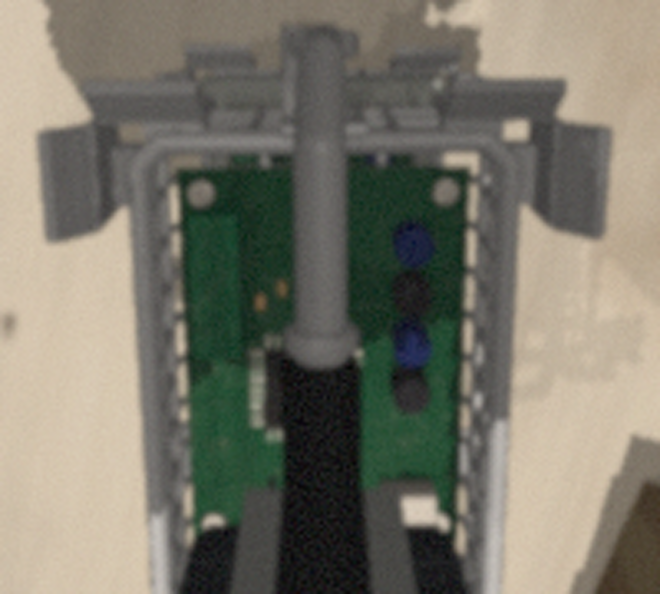

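View pics/s22c.png

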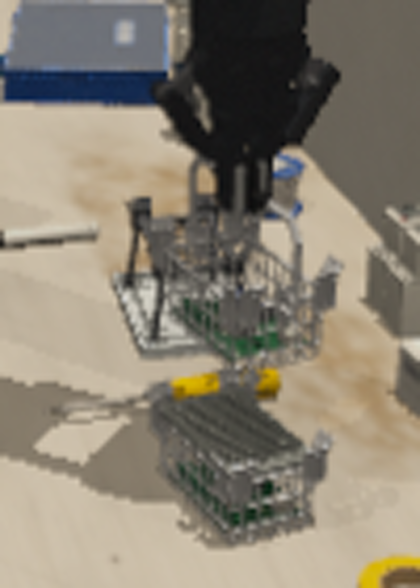

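Run:
```python
from h import *
import pickle
s,c=pickle.load(open("w22.pkl","rb"));d=toolcam(s,c);zt=s['position'][2]
f=lambda x,y,wz:onz(d,160+x/3.3,90+y/3.3,zt-wz).round(1)[:2]
U=zt+18.7-107
print("U",U)
print("upper ears back top",f(88,82,U+68),f(565,82,U+68)," side",f(40,130,U+68),f(608,128,U+68),f(52,240,U+68),f(600,236,U+68))
print("upper rim",f(133,200,U+50),f(518,200,U+50),f(330,128,U+50), f(158,550,U+50),f(492,550,U+50))
print("lower ears back top",f(187,50,68),f(455,50,68),f(255,50,68),f(390,50,68))
# expected lower ears from world estimate
e=np.array([np.cos(np.radians(12.8)),np.sin(np.radians(12.8)),0]);g=np.array([-e[1],e[0],0])
for x in(-35,35):
  p=np.array([514.3,-303.2,68])+e*x+g*64
  u=proj(c,p);print("pred px",((u-[160,90])*3.3).round(0))
```

```text
U 126.13041776249327
upper ears back top [ 64.  -35.1] [64.  34.3]  side [ 57.1 -42.6] [57.4 41.1] [ 40.5 -42. ] [41.1 41.2]
upper rim [ 43.3 -32.5] [43.3 31.7] [55.2  0.3] [-22.  -31.3] [-22.   30.4]
lower ears back top [ 61.6 -35.4] [61.6 33. ] [ 61.6 -18. ] [61.6 16.4]
pred px [184.  46.]
pred px [458.  46.]
```

play_rows(increments=[[-0.1,-0.03,0.5,0,0.6],[-0.19,-0.05,1.3,0,0.6],[-0.19,-0.05,2.3,0,0.6],[-0.19,-0.05,3.3,0,0.6],[-0.19,-0.05,4.1,0,0.6],[-0.19,-0.05,4.6,0,0.6],[-0.19,-0.05,4.7,0,0.6],[-0.19,-0.05,4.7,0,0.6]])

```text
clock: 22.7
position: [514.8, -304.1, 167.5]
tool_rot: [[-0.222, 0.975, 0.005], [0.975, 0.222, 0.003], [0.002, 0.005, -1.0]]
ft_force: [0.8, -0.4, -7.9]
grip_width: 7.9
```

Run:
```python
from h import *
import pickle
s=st();c,im=snap("wrist","w23");pickle.dump((s,c),open("w23.pkl","wb"))
print(tool(s,[514.3,-303.2,215]),yawto(s,12.8))
cv2.imwrite("pics/w23c.png",cv2.resize(im[80:180,160:360],None,fx=4,fy=4,interpolation=cv2.INTER_CUBIC))
_,im2=snap("side","s23")
cv2.imwrite("pics/s23c.png",cv2.resize(im2[180:290,220:310],None,fx=5,fy=5,interpolation=cv2.INTER_CUBIC))
```

```text
t 22.7 pos [ 514.8 -304.1  167.5] F [ 0.75 -0.41 -7.88] w 7.9
[ 0.1  -0.   -4.75] 0.001
```

View pics/w23c.png

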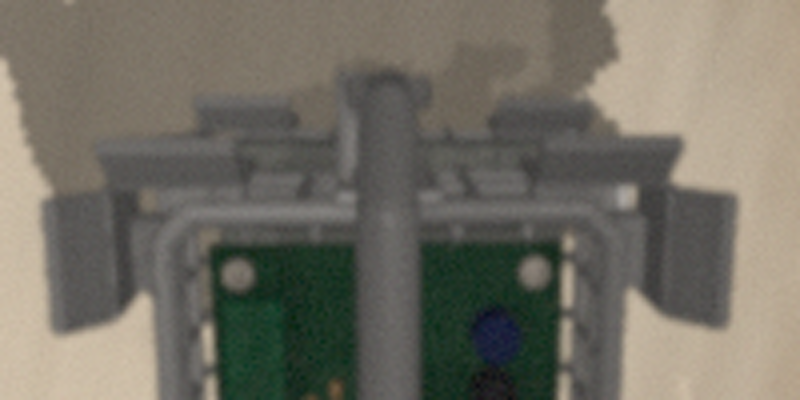

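View pics/s23c.png

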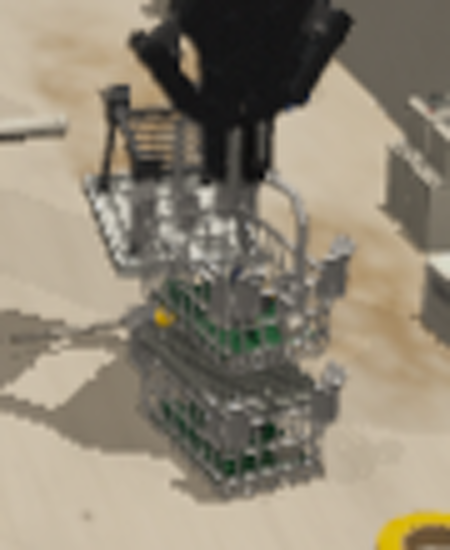

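Run:
```python
from h import *
import pickle
s,c=pickle.load(open("w23.pkl","rb"));d=toolcam(s,c);zt=s['position'][2]
f=lambda x,y,wz:onz(d,160+x/4,80+y/4,zt-wz).round(1)[:2]
U=zt+18.7-107
print("U",U)
print("upper ears back top",f(97,140,U+68),f(682,137,U+68)," side",f(45,195,U+68),f(737,193,U+68),f(57,330,U+68),f(727,326,U+68))
print("upper rim",f(155,280,U+50),f(627,280,U+50),f(300,205,U+50))
print("lower ears back top",f(196,97,68),f(592,97,68),f(298,97,68),f(490,97,68))
```

```text
U 79.17919998923782
upper ears back top [ 63.9 -36.2] [64.3 33.9]  side [ 57.4 -43. ] [57.6 41.1] [ 40.6 -42.8] [41.1 41.1]
upper rim [ 43.6 -33.4] [43.6 31.5] [ 53.8 -13.2]
lower ears back top [ 64.8 -35.2] [64.8 34.6] [ 64.8 -17.3] [64.8 16.6]
```

play_rows(increments=[[0.06,0.06,0.3,0,0.6],[0.06,0.06,0.8,0,0.6],[0.06,0.06,1.1,0,0.6],[0.06,0.06,1.1,0,0.6]])

```text
clock: 23.2
position: [515.1, -303.2, 156.2]
tool_rot: [[-0.222, 0.975, 0.004], [0.975, 0.222, 0.003], [0.002, 0.005, -1.0]]
ft_force: [-0.3, -0.0, -6.8]
grip_width: 8.0
```

Run:
```python
from h import *
import pickle
s=st();c,im=snap("wrist","w24");pickle.dump((s,c),open("w24.pkl","wb"))
cv2.imwrite("pics/w24c.png",cv2.resize(im[80:180,160:360],None,fx=4,fy=4,interpolation=cv2.INTER_CUBIC))
_,im2=snap("side","s24")
cv2.imwrite("pics/s24c.png",cv2.resize(im2[190:290,230:300],None,fx=6,fy=6,interpolation=cv2.INTER_CUBIC))
```

```text
t 23.2 pos [ 515.1 -303.2  156.2] F [-0.27 -0.01 -6.83] w 8.0
```

View pics/w24c.png

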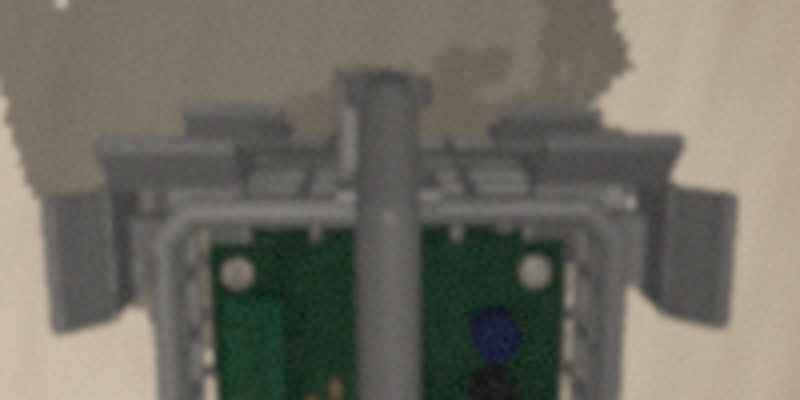

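View pics/s24c.png

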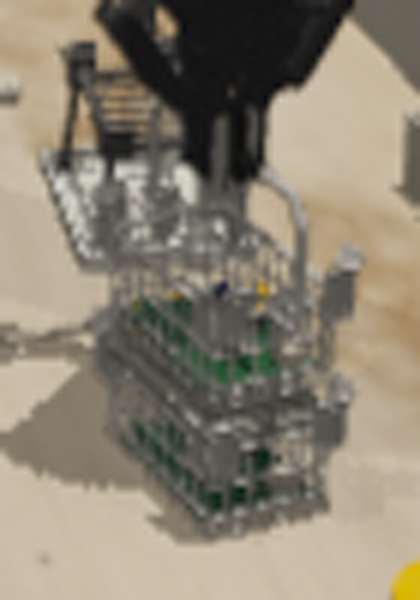

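Run:
```python
from h import *
import pickle
s,c=pickle.load(open("w24.pkl","rb"));d=toolcam(s,c);zt=s['position'][2]
f=lambda x,y,wz:onz(d,160+x/4,80+y/4,zt-wz).round(1)[:2]
U=zt+18.7-107
print("U",U,f(97,138,U+68),f(683,137,U+68),"lower",f(183,105,68),f(600,107,68))
# side camera: same-type ear corners of the two baskets differ by constant offset; right(+x,-y) ears
```

```text
U 67.86222581317779 [ 64.2 -36.2] [64.3 34.1] lower [ 64.1 -35.9] [63.8 34.4]
```

play_rows(increments=[[0,0.02,0.3,0,0.6],[0,0.02,0.6,0,0.6],[0,0.02,0.85,0,0.6],[0,0.02,0.95,0,0.6],[0,0.02,0.95,0,0.6]])

```text
clock: 23.8
position: [515.6, -303.3, 147.1]
tool_rot: [[-0.222, 0.975, 0.005], [0.975, 0.222, 0.003], [0.002, 0.005, -1.0]]
ft_force: [0.4, 0.3, -7.7]
grip_width: 8.2
```

play_rows(increments=[[0,0,0.1,0,0.6],[0,0,0.15,0,0.6],[0,0,0.15,0,0.6]])

```text
clock: 24.1
position: [515.5, -303.3, 145.5]
tool_rot: [[-0.222, 0.975, 0.005], [0.975, 0.222, 0.003], [0.002, 0.005, -1.0]]
ft_force: [0.4, 0.3, -7.2]
grip_width: 7.9
```

play_rows(increments=[[0,0,0.08,0,0.6],[0,0,0.12,0,0.6],[0,0,0.12,0,0.6]])

```text
clock: 24.4
position: [515.8, -303.4, 144.8]
tool_rot: [[-0.222, 0.975, 0.005], [0.975, 0.222, 0.002], [0.001, 0.006, -1.0]]
ft_force: [-0.3, -0.2, -3.8]
grip_width: 8.3
```

play_rows(increments=[[0,0,0.08,0,0.6],[0,0,0.1,0,0.6],[0,0,0.1,0,0.6]])

```text
clock: 24.7
position: [516.3, -303.5, 144.8]
tool_rot: [[-0.222, 0.975, 0.006], [0.975, 0.222, 0.002], [0.001, 0.007, -1.0]]
ft_force: [-1.2, 3.5, 1.2]
grip_width: 8.0
```

Run:
```python
from h import *
import pickle
s=st();c,im=snap("wrist","w25");pickle.dump((s,c),open("w25.pkl","wb"))
cv2.imwrite("pics/w25c.png",cv2.resize(im[80:180,160:360],None,fx=4,fy=4,interpolation=cv2.INTER_CUBIC))
_,im2=snap("side","s25")
cv2.imwrite("pics/s25c.png",cv2.resize(im2[190:290,230:300],None,fx=6,fy=6,interpolation=cv2.INTER_CUBIC))
```

```text
t 24.7 pos [ 516.3 -303.5  144.8] F [-1.22  3.48  1.18] w 8.0
```

View pics/w25c.png

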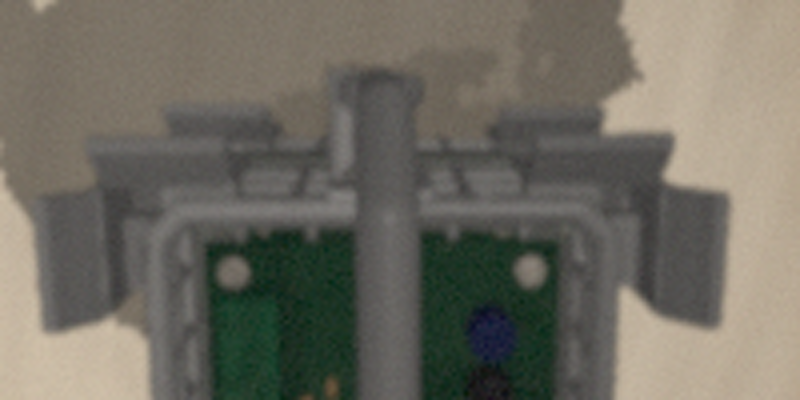

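View pics/s25c.png

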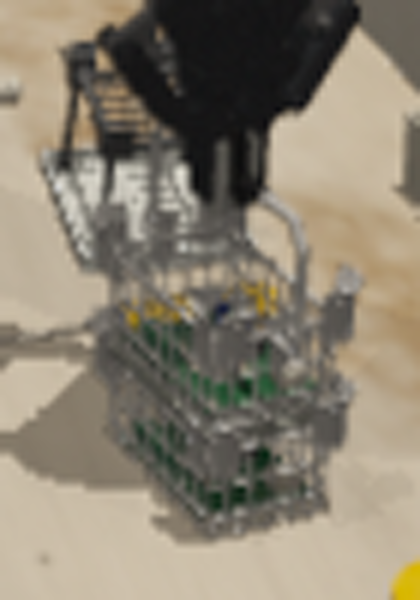

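play_rows(increments=[[0,0.25,0,0,0.6],[0,0.5,0.02,0,0.6],[0,0.75,0.05,0,0.6],[0,0.75,0.05,0,0.6]])

```text
clock: 25.2
position: [523.9, -301.7, 144.1]
tool_rot: [[-0.223, 0.975, 0.006], [0.975, 0.223, 0.002], [0.001, 0.007, -1.0]]
ft_force: [-1.3, 1.8, -1.3]
grip_width: 8.1
```

Release slowly.

play_rows(increments=[[0,0,0,0,1.2],[0,0,0,0,1.6],[0,0,0,0,2.2],[0,0,0,0,3.2],[0,0,0,0,4.2]])

```text
clock: 25.7
position: [524.0, -301.9, 144.3]
tool_rot: [[-0.223, 0.975, 0.007], [0.975, 0.223, 0.002], [0.0, 0.007, -1.0]]
ft_force: [-0.0, -0.5, -0.1]
grip_width: 41.6
```

Run:
```python
from h import *
s=st();c,im=snap("wrist","w26")
```

```text
t 25.7 pos [ 524.  -301.9  144.3] F [-0.02 -0.53 -0.14] w 41.6
```

View pics/w26.png

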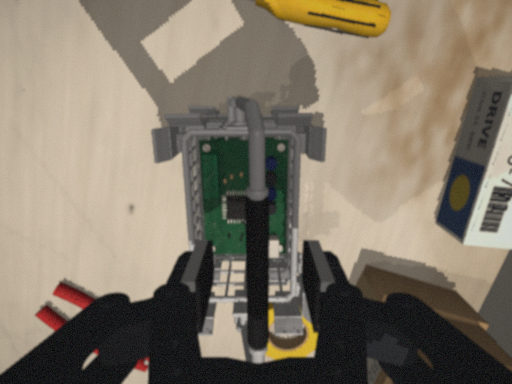

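Bail rests free between the fingers. Retreat up and inspect.

play_rows(increments=[[0,0,-2,0,4.2],[0,0,-5,0,4.2],[0,0,-9,0,5],[0,0,-13,0,6],[0,0,-15,0,6],[0,0,-15,0,6],[0,0,-15,0,6]])

```text
clock: 26.45
position: [522.8, -302.0, 293.8]
tool_rot: [[-0.223, 0.975, 0.007], [0.975, 0.223, 0.002], [0.0, 0.007, -1.0]]
ft_force: [-1.3, 0.4, -0.9]
grip_width: 60.5
```

Run:
```python
from h import *
import pickle
s=st();c,im=snap("wrist","w27");pickle.dump((s,c),open("w27.pkl","wb"))
cv2.imwrite("pics/w27c.png",cv2.resize(im[100:270,170:350],None,fx=3.4,fy=3.4,interpolation=cv2.INTER_CUBIC))
_,im2=snap("side","s27")
cv2.imwrite("pics/s27c.png",cv2.resize(im2[190:290,230:300],None,fx=6,fy=6,interpolation=cv2.INTER_CUBIC))
_,im3=snap("top","t27")
```

```text
t 26.45 pos [ 522.8 -302.   293.8] F [-1.3   0.39 -0.92] w 60.5
```

View pics/w27c.png

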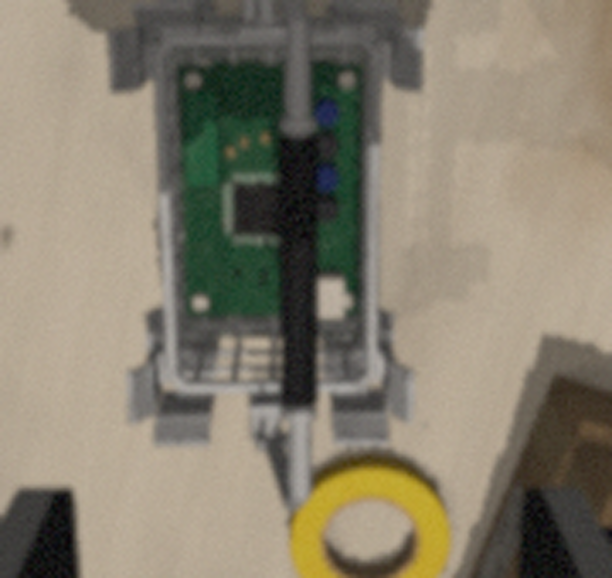

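View pics/s27c.png

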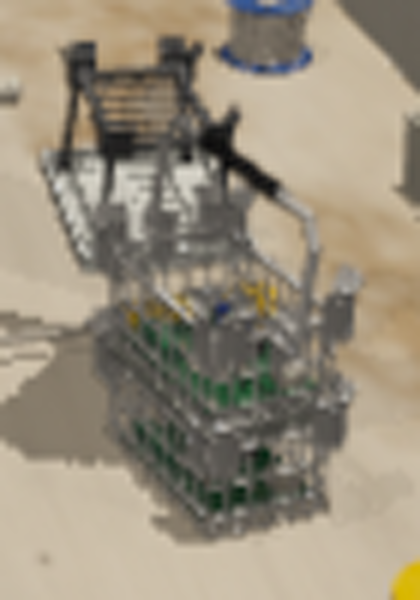

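Run:
```python
from h import *
import pickle
c=calibration("side")
e=np.array([np.cos(np.radians(12.8)),np.sin(np.radians(12.8)),0]);g=np.array([-e[1],e[0],0]);o=np.array([514.5,-303.3,0])
for U in(0,56,62):
  r=[]
  for (x,y,z) in[(41.5,-55,68),(33,-63,68),(33,-55,50),(-33,-55,50)]:
    u=proj(c,o+e*x+g*y+[0,0,U+z]);r.append(((u-[230,190])*6).round(0).tolist())
  print(U,r)
cw=pickle.load(open("w27.pkl","rb"))[1]
f=lambda x,y,wz:onz(cw,170+x/3.4,100+y/3.4,wz)[:2]
P=np.array([f(155,42,106),f(385,42,106),f(380,390,106),f(165,390,106)]);d=P[1]+P[2]-P[0]-P[3];q=P[0]+P[1]-P[2]-P[3]
print(P.mean(0).round(1),np.linalg.norm(P[0]-P[1]),np.linalg.norm(P[1]-P[2]),"yaw",np.degrees(np.arctan2(d[1],d[0])).round(1),np.degrees(np.arctan2(-q[0],q[1])).round(1))
```

```text
0 [[346.0, 379.0], [339.0, 391.0], [328.0, 417.0], [204.0, 448.0]]
56 [[351.0, 271.0], [345.0, 282.0], [334.0, 310.0], [208.0, 339.0]]
62 [[352.0, 259.0], [345.0, 270.0], [334.0, 298.0], [208.0, 327.0]]
[ 515.6 -304.3] 65.53212616082276 106.48575435702195 yaw 12.8 12.9
```

View pics/t27.png

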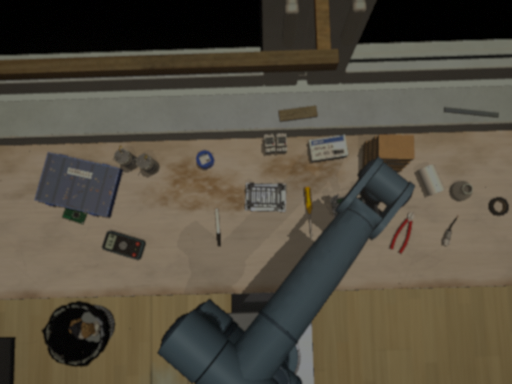

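Run:
```python
from h import *
st();print(hand_in())
```

```text
t 26.6 pos [ 522.2 -301.5  291.9] F [ 0.04  0.25 -0.7 ] w 59.8
the job is handed in; nothing more can be done
None
```

The job is done and handed in at 26.6 s of the 72 s allowed.

**What I did**
- I laid the divider on the lower basket's rim, inside its ears.
- The tool could not be tilted, so I did not use the one-finger-under, one-over grasp. Instead I pressed both open fingers against the bail's bare rod and swung it up by friction to its far stop.
- I gripped the sleeve and brought the bail upright. I then lifted the basket level by the bail, carried it across and lowered it onto the divider.
- I put the bail back on its far stop, let go and moved the gripper clear above.

**Last checks**
- **Height:** the basket's weight came off the gripper at an underside height of about 56.5 mm, against 56 mm nominal. In the side view the upper ear sits where a fully nested basket should be.
- **Alignment:** the upper basket's yaw is 12.8–12.9°, matching the lower basket within about 0.3°. The two centres agree to within about 1–1.5 mm, inside the 2.5 mm play. The measured rim length came out about 3 mm short, so that centre figure is only approximate.
- **Surroundings:** the pen, driver, cutters, meter and reel look unmoved in the top view, judged by eye.

**What was less clean**
- While feeling for the bail I briefly pressed with about 10 N, and the upper basket shifted 2–3 mm on the stand. It stayed standing and level.
- There was a brief 3.5 N sideways force at set-down, gone after release.

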